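# Fill the wash basket and screw its cover down

## Robot

A 7-joint arm with a two-finger parallel gripper is mounted at the origin on a cart in front of the work surface, level with it; the furniture and walls round the work are solid. World frame = base frame: x ahead of the robot, y to its left, z up, the work surface at z = 0. Lengths are in m, angles in rad, forces in N, time in s.
With the tool pointing down it reaches from about 0.4 to 0.85 m from the base axis. Payload 10.4 kg.
Tool frame: the origin (TCP) lies midway between the tips of the shut fingers; the grasp point (between the pads) lies 19 mm behind it; z points along the fingers, x is the direction in which the jaws open and shut, and the axes are right-handed (so a half turn about z gives the same grasp; the last joint's range is limited). The gripper opens to 85 mm and grips with 20 to 120 N. Pads are 22 mm wide; open, the fingers measure 114 mm over their backs; the gripper's body (76 mm by 85 mm) begins 54 mm behind the grasp point. The pads swing forward as they close: fully open they stand 13 mm farther back than shut.
Start: joints at [1.165, 0.332, -0.065, 1.46, 0.022, 1.35, -0.088], TCP at [0.233, -0.58, 0.231] pointing down, gripper open.
Joint ranges: [-2.6, 2.6], [-0.5, 2.12], [-1.47, 1.34], [0.16, 2.42], [-1.27, 4.41], [0.06, 2.06], [-2.6, 2.6]. Speed limits (rad/s): [2.22, 2.22, 2.79, 2.79, 3.14, 3.14, 3.14].

## Interface

Orientations are given as a unit quaternion [x, y, z, w].
In Python, from workcell import monitor, eyes, ticket, models gives the robot as it stands.
- The arm moves only by the tool servo_tool, never from a script. Its argument "motion" is a list of rows, each a list of 7 numbers: the opening, from 0 (shut) to 1 (fully open), then the shift along the tool's x, y, z in m, then the turn, a rotation vector about the tool's x, y, z in degrees. In form: [[fingers, tx, ty, tz, rx, ry, rz], ...]. A call has 1 to 20 rows; each row is the pose to reach, as a shift and turn from the pose commanded when the call began, along the tool's axes at that moment; what a row does not reach only later rows make up. A row lasts 1/8 s, in which the tool goes at most 62.5 mm and 10.7 degrees, less where a joint would pass 70% of its speed; a pose out of reach is approached as far as the arm can. A call with a gripper value outside its range is refused whole. The fingers move at their own pace and stop on an object; "grip_force" is the grip in N (left out, the last holds). Time passes only in rows, so rows that repeat a pose let the fingers close. It gives the time, the measured TCP pose, the force and the opening at its end, in the units of the state.
- monitor.get_obs(): the state, without advancing time (a new reading comes with each control period).
- eyes.camera(name): name is "scene" or "top" or "wrist"; returns (picture, depth): 400x640x3 uint8, blue, green, red; 400x640 float32, m along the optical axis (not along the pixel's ray), 0 where there is no reading.
- eyes.camera_info(name): a dict with "intrinsics" (3x3 intrinsics, pixels), "k1" (the pictures are not rectified: a ray, as slopes to the right and down, at radius r is drawn at 1 + k1 r^2 times it, then the intrinsics apply), "extrinsics" (4x4, takes a point from world to camera coordinates); the wrist camera has in their place "tool_from_camera" (4x4, takes a point from camera to tool coordinates, whose origin is the TCP and whose axes are the tool frame's). Camera axes: x right, y down, z forward; pixel columns grow to the right and rows downward; lengths in m; the calibration is good to about 2 mm. A picture is of the moment at which its call begins: read the wrist's pose just before it. camera_info takes no time and is no camera call.
- ticket.hand_in(): hands the job in, once; it reports no verdict.
Trained networks look in the newest picture that a camera, given by its name, has taken for a name from the list of things; names that differ only in an ending like _2 or _b are one class to them, and where a whole thing is asked for, a point or a joint stands for the part that bears it (a point fixed in the world has none). Each returns a list of dicts, best first, with "confidence" (0 to 1); they miss things now and then, are a little off and sometimes report something else, mostly with a low value. They report only what shows in the picture. A call takes as long as a camera call.
- models.boxes_of(camera, thing): "point" ([x, y, z] in m, in the coordinates of the camera as it stood for that picture, good to about 4 mm: the middle of the surface that is visible of it).
The state is a dict: "clock": time; "joint_pos": joint angles; "joint_velocities": joint speeds; "tau": joint torques, N m; "position": TCP position; "ee_rot": TCP orientation; "ft_force": force on the tool from outside, world axes, zero at the start; "torque": the same for the moment, N m; "grip_width": opening from 0.0 (shut) to 1.0 (fully open).
Only numpy, scipy, OpenCV 4.12 (cv2) and the standard library are available. Lean on these libraries where they do the work, as an engineer would, in place of code of your own. Each camera call takes 0.05 s, during which the arm holds its last target. There are 200 camera calls.

## Task

Get the wash basket ready for the washer: stand the last loose spring in the free place among the five already in the basket, put the cover lying on the sloping drain stand on the basket over its centre stud, and spin the cover's wing nut down clockwise until it is snug. Leave the other things on the bench alone.

Things in the scene. Friction and masses are not known exactly. Their poses are not given: they have to be found in the camera images.
- basket: Round steel wire basket, 119 mm across, upright on a grey cast foot (144 mm across) fixed to the bench. Origin: centre of the foot's underside, z up along the centre stud. Wall 3.5 mm thick, inner radius 56 mm; floor 18 mm, rim 96 mm above the origin. An aluminium spacer, 30 mm thick and up to 78 mm high, stands round the stud.
- stud_top (a point): Top of the basket's centre stud, on its axis, 46 mm above the basket's rim. From here down 20 mm of smooth pilot, 10.6 mm thick, then a coarse round right-hand thread, 18 mm over the crests, 10 mm lead.
- cover: Round aluminium cover, 128 mm across, 0.46 kg with its nut; starts lying on the drain stand. Origin on its axis in the underside of the 5 mm plate, the plane that comes to rest on the basket's rim; z along the axis, out of the upper side. A 2 mm skirt, inner radius 62 mm, reaches 8 mm below that plane, round the outside of the rim. A 22 mm bore takes the stud.
- cover_hub (a point): Middle of the cover's knurled round grip hub, on the axis: the hub is 41 mm thick and stands 5 to 25 mm above the cover's origin; this point lies at 15 mm. The captive wing nut sits on top of the hub.
- wing_nut: Steel wing nut, captive in the cover's hub: it turns and can rise along the cover's axis. Origin on the axis in its lower face; x along one wing, z as the cover's z. Boss 30 mm thick, 18 mm high; two flat wings, 7 mm thick, reach 36 mm out from the axis, 5 to 25 mm above the origin.
- nut_turn (a joint): Angle of the wing nut in the cover, rad, growing as it is turned clockwise seen from above (tightening), no limit. It turns with a slight drag (0.05 N m), so it stays where it is left, and takes clearly more once it tightens; snug is 0.15 to 0.3 N m, some 5 to 9 N pushed at the end of one wing.
- nut_lift (a joint): Height of the wing nut above its seat on the hub, m; 0: it bears on the hub; at most 0.02. Put on the stud, the nut meets the top of the thread and is lifted 2 to 14 mm; each clockwise turn lowers it 10 mm, so it takes 0.2 to 1.4 turns to come down and about a quarter turn of slack more until it tightens.
- drain_stand: Fixed stand of bent grey painted sheet, 132 mm wide. Its face slopes 35 degrees from level, so the cover lying on it has its axis 35 degrees from vertical, leaning to the stand's -x side. Low edge with a 12 mm lip at -x, high edge (90 mm) at +x. Origin: on the bench under its middle; y along the lip.
- last_spring: The loose spring: dark steel coil spring, a cylinder 34 mm across and 75 mm high, standing on the bench. Origin: centre of its underside, z up its axis. Mass about 0.14 kg.
- packed_spring_1: One of the five like springs (34 mm across, 75 mm high) standing loose in the basket round the spacer, axes about 36 mm from the stud, so that one place of the six is free. Origin: centre of its underside.
- packed_spring_2: One of the five like springs (34 mm across, 75 mm high) standing loose in the basket round the spacer, axes about 36 mm from the stud, so that one place of the six is free. Origin: centre of its underside.
- packed_spring_3: One of the five like springs (34 mm across, 75 mm high) standing loose in the basket round the spacer, axes about 36 mm from the stud, so that one place of the six is free. Origin: centre of its underside.
- packed_spring_4: One of the five like springs (34 mm across, 75 mm high) standing loose in the basket round the spacer, axes about 36 mm from the stud, so that one place of the six is free. Origin: centre of its underside.
- packed_spring_5: One of the five like springs (34 mm across, 75 mm high) standing loose in the basket round the spacer, axes about 36 mm from the stud, so that one place of the six is free. Origin: centre of its underside.
- vial: Bystander: white vial with orange cap, 34 mm across, 85 mm high. Origin: centre of its underside.
- plunger_holder: Bystander: steel oval foot 30 x 50 mm with a round post, 66 mm high. Origin: centre of its underside.
- carton: Bystander: small white carton, 59 x 66 mm, 85 mm high. Origin: centre of its underside.
- solenoid: Bystander: green painted box housing, 58 x 62 mm, 65 mm high. Origin: centre of its underside.

How it is judged:
On the way, in this order (a step that is already met when the one before it is completed fails the run):
1. the last spring stands in the basket with the other five, on its floor (horizontal distance between last_spring and basket below 0.042 m and z of last_spring in the frame of basket below 0.021 m and angle between last_spring's own z axis and vertical below 0.12 rad), for 0.2 s.
2. the cover lies flat on the basket's rim, over the stud (horizontal distance between cover and basket below 0.004 m and z of cover in the frame of basket between 0.092 and 0.098 m and angle between cover's own z axis and vertical below 0.03 rad), for 0.2 s.
At the end, for the whole second after the job is handed in: All six springs stand upright (within 7 degrees) on the basket's floor, the cover lies flat on the rim (within 2 mm, centred within 4 mm), the wing nut bears on the hub (lifted less than 2 mm) and is snug: its thread pulls on the stud with more than 5 N after it has been let go; all at rest (all of step 1 and all of step 2 and horizontal distance between each of packed_spring_1, packed_spring_2, packed_spring_3, packed_spring_4, packed_spring_5 and basket below 0.042 m and z of each of packed_spring_1, packed_spring_2, packed_spring_3, packed_spring_4, packed_spring_5 in the frame of basket below 0.021 m and angle between each of packed_spring_1, packed_spring_2, packed_spring_3, packed_spring_4, packed_spring_5's own z axis and vertical below 0.12 rad and value of joint nut_lift below 0.002 m and contact force between wing_nut and basket above 5 N and linear speed of cover below 0.01 m/s and angular speed of wing_nut below 0.1 rad/s); the robot touches nothing.
It fails at once if the vial is pushed more than 25 mm or tipped over (distance of vial from where it was at the start of the episode above 0.025 m or angle between vial's own z axis and vertical above 0.5 rad).
It fails at once if the plunger holder is pushed more than 25 mm or tipped over (distance of plunger_holder from where it was at the start of the episode above 0.025 m or angle between plunger_holder's own z axis and vertical above 0.5 rad).
It fails at once if the carton is pushed more than 25 mm or tipped over (distance of carton from where it was at the start of the episode above 0.025 m or angle between carton's own z axis and vertical above 0.5 rad).
It fails at once if the solenoid housing is pushed more than 25 mm or tipped over (distance of solenoid from where it was at the start of the episode above 0.025 m or angle between solenoid's own z axis and vertical above 0.5 rad).
It also fails if it takes over 70 s, if anything falls off the work surface, if the arm or the gripper's body presses on something with over 40 N, if the wrist force passes 120 N, or if a joint passes its speed limit or range.

## Working session

There is one attempt and no reset: what is moved stays moved. The work goes in short steps, Python scripts to look and compute and a tool call to move; the robot and the scene stay as the last step left them, time stands still between calls to the robot, and variables do not carry over. Pictures are saved under pics/ and viewed, about 8 in all and at most 12, crops included, and the job is handed in when it is done.

Besides the shell and the picture viewer there is one more tool, called after "Request:" as a command line: name --pt "numbers of a row" for each row, then --argument value for the rest. servo_tool: Moves the arm, as the interface text tells. Its arguments: {"type":"object","properties":{"motion":{"type":"array"},"grip_force":{"type":"number"}},"required":["motion"]}

```bash
mkdir -p pics; ls; cat > h.py <<'E'
import numpy as np, cv2
from scipy.spatial.transform import Rotation as R
from workcell import monitor, eyes, ticket, models
def T_tool():
    o=monitor.get_obs(); T=np.eye(4); T[:3,:3]=R.from_quat(o['ee_rot']).as_matrix(); T[:3,3]=o['position']; return T
def shot(n):
    T=T_tool(); i=eyes.camera_info(n); img,d=eyes.camera(n)
    W=T@np.array(i['tool_from_camera']) if n=='wrist' else np.linalg.inv(np.array(i['extrinsics']))
    return img,d,W,i   # W: world from camera
def cloud(d,W,i):
    K=np.array(i['intrinsics']); h,w=d.shape
    u,v=np.meshgrid(np.arange(w),np.arange(h))
    p=np.stack([u,v],-1).reshape(-1,1,2).astype(np.float32)
    r=cv2.undistortPoints(p,K,np.array([i['k1'],0,0,0.])).reshape(h,w,2)
    P=np.concatenate([r*d[...,None],d[...,None]],-1)@W[:3,:3].T+W[:3,3]
    P[d<=0]=np.nan
    return P
def proj(p,W,i):
    q=np.linalg.inv(W)@np.append(p,1); return cv2.projectPoints(q[:3].reshape(1,1,3),np.zeros(3),np.zeros(3),np.array(i['intrinsics']),np.array([i['k1'],0,0,0.]))[0].ravel()
def find(n,thing,W):
    return [(round(b['confidence'],2),np.round(W[:3,:3]@np.array(b['point'])+W[:3,3],3)) for b in models.boxes_of(n,thing)]
def rel(pos): # world point -> tool coords
    return np.linalg.inv(T_tool())@np.append(pos,1)
E
python3 - <<'E'
from h import *
o=monitor.get_obs(); print({k:np.round(v,3) for k,v in o.items()})
for n in ('scene','top'):
    img,d,W,i=shot(n); cv2.imwrite(f'pics/{n}0.png',img); print(n,np.round(W,3).tolist(),i['k1'])
    for t in ['basket','cover','cover_hub','wing_nut','drain_stand','last_spring','vial','plunger_holder','carton','solenoid']:
        print(t,[(c,p.tolist(),np.round(proj(p,W,i)).tolist()) for c,p in find(n,t,W)[:6]])
E
```

```text
pics
{'clock': np.float64(0.0), 'joint_pos': array([ 1.165,  0.333, -0.065,  1.461,  0.022,  1.35 , -0.089]), 'joint_velocities': array([ 0.   ,  0.   ,  0.   ,  0.003, -0.001, -0.   ,  0.   ]), 'tau': array([-0.0000e+00, -6.2544e+01,  4.9000e-02, -3.9162e+01,  1.6000e-02,
        1.0000e-02, -0.0000e+00]), 'position': array([ 0.233, -0.579,  0.231]), 'ee_rot': array([ 0.829, -0.56 , -0.001, -0.   ]), 'ft_force': array([ 0.216, -0.503, -0.926]), 'torque': array([-0.043,  0.001,  0.035]), 'grip_width': np.float64(0.996)}
scene [[-0.516, -0.669, 0.535, -0.046], [-0.857, 0.395, -0.332, 0.495], [0.01, -0.63, -0.777, 1.042], [0.0, 0.0, 0.0, 1.0]] -0.051255580581261825
basket [(0.59, [0.452, 0.084, 0.028], [357.0, 255.0])]
cover [(0.91, [0.553, -0.144, 0.072], [406.0, 184.0])]
cover_hub [(0.89, [0.545, -0.149, 0.067], [409.0, 186.0]), (0.72, [0.428, -0.109, 0.059], [423.0, 223.0]), (0.48, [0.475, 0.104, 0.074], [346.0, 242.0])]
wing_nut [(0.45, [0.538, -0.157, 0.081], [413.0, 184.0]), (0.26, [0.589, -0.104, 0.02], [384.0, 193.0])]
drain_stand [(0.83, [0.587, -0.104, 0.021], [385.0, 193.0])
[... 633 characters left out ...]
 [(0.69, [0.558, -0.15, 0.066], [429.0, 226.0]), (0.16, [0.501, 0.047, 0.082], [350.0, 253.0])]
cover_hub [(0.96, [0.559, -0.151, 0.069], [430.0, 225.0])]
wing_nut [(0.67, [0.541, -0.16, 0.082], [435.0, 231.0])]
drain_stand [(0.75, [0.589, -0.124, 0.061], [417.0, 214.0]), (0.45, [0.543, -0.16, 0.086], [436.0, 230.0])]
last_spring [(0.47, [0.444, 0.292, 0.058], [247.0, 283.0])]
vial [(0.58, [0.439, -0.122, 0.076], [423.0, 276.0])]
plunger_holder [(0.73, [0.452, 0.37, 0.015], [218.0, 282.0])]
carton [(0.85, [0.66, 0.06, 0.083], [340.0, 187.0]), (0.67, [0.475, 0.079, 0.017], [336.0, 267.0])]
solenoid [(0.75, [0.761, -0.025, 0.061], [371.0, 149.0]), (0.31, [0.479, 0.109, 0.086], [324.0, 263.0])]
```

```bash
python3 - <<'E'
import cv2,numpy as np
a=cv2.imread('pics/top0.png')[130:310,190:470]; b=cv2.imread('pics/scene0.png')[130:340,220:460]
cv2.imwrite('pics/c1.png',cv2.resize(a,None,fx=2.85,fy=2.85,interpolation=cv2.INTER_CUBIC))
cv2.imwrite('pics/c2.png',cv2.resize(b,None,fx=2.8,fy=2.8,interpolation=cv2.INTER_CUBIC))
E
```

```text
(no output)
```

View pics/c1.png

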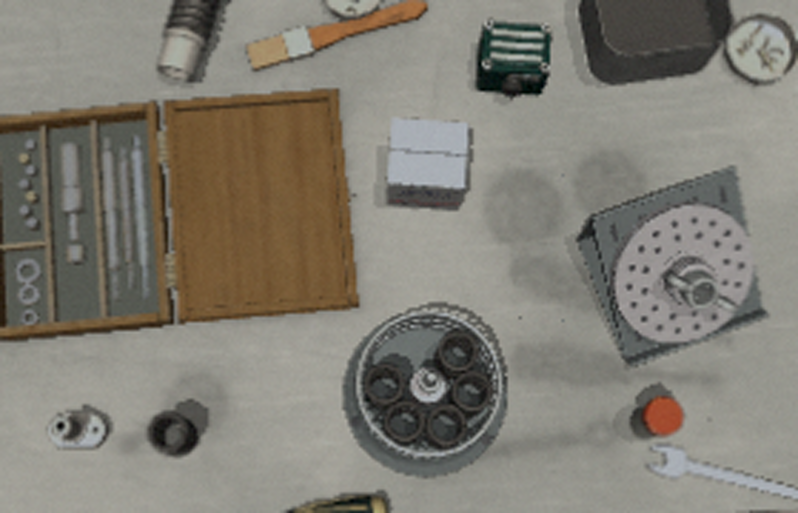

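View pics/c2.png

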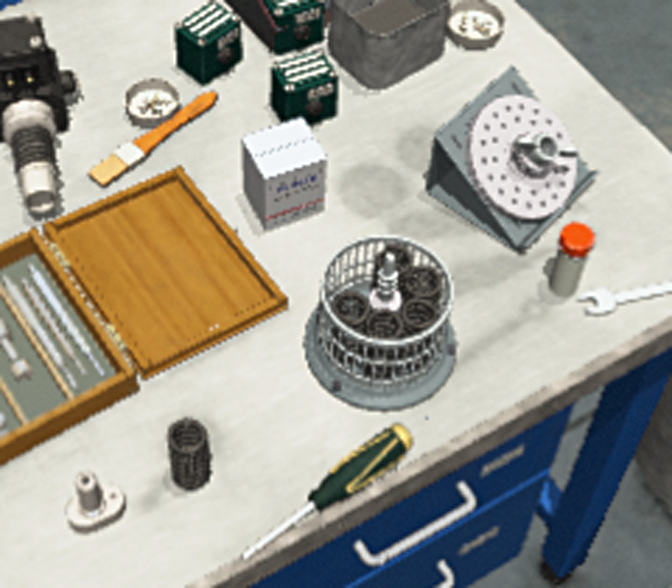

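Top view (crop): basket with stud near (430,385), five dark springs, gap at upper-left of the stud (~(405,345)); loose spring (175,433); cover on the stand (690,275), wing nut visible. Vial next to the stand's lip. Now measure from depth.

```bash
cat > m.py <<'E'
from h import *
from scipy.optimize import least_squares
def circ(xy,r=None,x0=None):
    x0=np.median(xy,0) if x0 is None else x0
    f=(lambda q: np.hypot(*(xy-q).T)-r) if r else (lambda q: np.hypot(*(xy-q[:2]).T)-q[2])
    s=least_squares(f,x0 if r else np.append(x0,.03),loss='soft_l1',f_scale=.002); return s.x,np.sqrt(np.mean(s.fun**2))
E
python3 - <<'E'
from m import *
for n in ('scene','top'):
    img,d,W,i=shot(n); P=cloud(d,W,i).reshape(-1,3); P=P[~np.isnan(P[:,0])]; C=img.reshape(-1,3)
    print(n,'bench z',np.round(np.median(P[(abs(P[:,0]-.5)<.1)&(abs(P[:,1]-.22)<.04)][:,2]),4))
    B=P[np.hypot(P[:,0]-.465,P[:,1]-.08)<.085]
    rim=B[abs(B[:,2]-.095)<.005]; print('rim',len(rim),circ(rim[:,:2],.058,np.array([.465,.08])))
    foot=B[(B[:,2]>.004)&(B[:,2]<.02)]
    st=B[(B[:,2]>.115)&(B[:,2]<.16)]; print('stud',len(st),st.mean(0) if len(st) else '',st[:,2].max() if len(st) else '')
    sp=B[(B[:,2]>.085)&(B[:,2]<.0945)&(np.hypot(B[:,0]-.465,B[:,1]-.08)<.052)]
    print('springtops',len(sp))
    L=P[np.hypot(P[:,0]-.442,P[:,1]-.292)<.035]; L=L[(L[:,2]>.02)]; t=L[L[:,2]>.068]
    print('loose',len(L),L[:,2].max(),circ(L[:,:2],.017,np.array([.445,.292])),'top mean',t.mean(0),len(t))
    # cover plane
    Q=P[(np.hypot(P[:,0]-.57,P[:,1]-.135)<.08)&(P[:,2]>.02)]
    rng=np.random.default_rng(0); best=(0,)
    for _ in range(400):
        a=Q[rng.choice(len(Q),3,False)]; nn=np.cross(a[1]-a[0],a[2]-a[0]); l=np.linalg.norm(nn)
        if l<1e-5: continue
        nn/=l; nn*=np.sign(nn[2]) or 1; 
        if nn[2]>.95: continue
        m=abs((Q-a[0])@nn)<.002
        if m.sum()>best[0]: best=(m.sum(),nn,m)
    I=Q[best[2]]; c=I.mean(0); nn=np.linalg.svd(I-c,full_matrices=False)[2][2]; nn*=np.sign(nn[2])
    print('plane',best[0],nn,np.degrees(np.arccos(nn[2])),'az',np.degrees(np.arctan2(nn[1],nn[0])),'mean',c)
    np.savez(f'{n}.npz',P=P,Q=Q,nn=nn,c=c,B=B)
    # in-plane: project, make basis
    e1=np.cross([0,0,1],nn);e1/=np.linalg.norm(e1);e2=np.cross(nn,e1)
    h=(Q-c)@nn; ab=np.c_[(Q-c)@e1,(Q-c)@e2]
    print('heights hist',np.histogram(h,bins=np.arange(-.04,.06,.005)))
    hub=(h>.008)&(h<.05); print('hub mean',ab[hub].mean(0),hub.sum(), 'minenc',cv2.minEnclosingCircle(ab[abs(h)<.002].astype(np.float32)))
E
```

```text
scene bench z -0.002
rim 450 (array([0.47298953, 0.07262332]), np.float64(0.01504589836158057))
stud 43 [0.47067639 0.07451806 0.12873782] 0.14489567657514502
springtops 350
loose 275 0.07671050246775535 (array([0.44521974, 0.2888242 ]), np.float64(0.0026028848441021677)) top mean [0.44331596 0.28935504 0.07235886] 75
plane 94 [9.73133432e-01 2.30241869e-01 6.65267835e-05] 89.99618829607738 az 13.311312015839551 mean [0.5270878  0.08397216 0.0626509 ]
heights hist (array([ 0,  0,  1, 10, 10,  9,  7, 63, 59,  0,  0,  0,  0,  0,  1, 13, 28,
       39, 21]), array([-4.00000000e-02, -3.50000000e-02, -3.00000000e-02, -2.50000000e-02,
       -2.00000000e-02, -1.50000000e-02, -1.00000000e-02, -5.00000000e-03,
       -2.08166817e-17,  5.00000000e-03,  1.00000000e-02,  1.50000000e-02,
        2.00000000e-02,  2.50000000e-02,  3.00000000e-02,  3.50000000e-02,
        4.00000000e-02,  4.50000000e-02,  5.00000000e-02,  5.50000000e-02]))
hub mean [ 0.07488621 -0.03942824] 81 minenc ((0.00013828281953465194, -0.003173107048496604), 0.04084671288728714)
top bench z -0.0007
rim 393 (array([0.4748228
[... 296 characters left out ...]
0.03044008 0.64154345] 50.092993073620136 az 2.2742486506628703 mean [0.54703707 0.1563572  0.03502709]
heights hist (array([ 2,  5,  9, 10, 11,  3, 12, 68, 51, 12, 14, 19, 23,  8,  4,  2,  3,
        0,  5]), array([-4.00000000e-02, -3.50000000e-02, -3.00000000e-02, -2.50000000e-02,
       -2.00000000e-02, -1.50000000e-02, -1.00000000e-02, -5.00000000e-03,
       -2.08166817e-17,  5.00000000e-03,  1.00000000e-02,  1.50000000e-02,
        2.00000000e-02,  2.50000000e-02,  3.00000000e-02,  3.50000000e-02,
        4.00000000e-02,  4.50000000e-02,  5.00000000e-02,  5.50000000e-02]))
hub mean [-0.05009781  0.02715462] 75 minenc ((-0.016748983412981033, 0.010524086654186249), 0.07495927810668945)
```

```bash
python3 - <<'E'
from m import *
for n in ('scene','top'):
    z=np.load(n+'.npz'); P=z['P']; B=z['B']
    Q=P[(np.hypot(P[:,0]-.565,P[:,1]+.135)<.085)&(P[:,2]>.012)]
    rng=np.random.default_rng(0); best=(0,)
    for _ in range(600):
        a=Q[rng.choice(len(Q),3,False)]; nn=np.cross(a[1]-a[0],a[2]-a[0]); l=np.linalg.norm(nn)
        if l<1e-5: continue
        nn/=l; nn*=np.sign(nn[2]) or 1
        m=abs((Q-a[0])@nn)<.002
        if m.sum()>best[0]: best=(m.sum(),nn,m)
    I=Q[best[2]]; c=I.mean(0); nn=np.linalg.svd(I-c,full_matrices=False)[2][2]; nn*=np.sign(nn[2])
    print(n,'plane',best[0],nn,'tilt',np.degrees(np.arccos(nn[2])),'az',np.degrees(np.arctan2(nn[1],nn[0])),'mean',c)
    e1=np.cross([0,0,1],nn);e1/=np.linalg.norm(e1);e2=np.cross(nn,e1)
    h=(Q-c)@nn; ab=np.c_[(Q-c)@e1,(Q-c)@e2]
    on=ab[abs(h)<.0025].astype(np.float32); m=cv2.minEnclosingCircle(on)
    print(np.histogram(h,np.arange(-.02,.06,.005))[0],'minenc',m,'bbox',on.min(0),on.max(0))
    cc=c+e1*m[0][0]+e2*m[0][1]; print('upper face centre',cc)
    for lo,hi in((.006,.018),(.024,.034),(.034,.045)):
        k=(h>lo)&(h<hi); print(lo,k.sum(),(c+e1*ab[k].mean(0)[0]+e2*ab[k].mean(0)[1]),circ(ab[k]) if k.sum()>5 else '')
    s=B[(B[:,2]>.084)&(B[:,2]<.098)]-[.4715,.074,0]; r=np.hypot(s[:,0],s[:,1]); s=s[(r>.018)&(r<.052)]
    a=np.degrees(np.arctan2(s[:,1],s[:,0]))%360; print('ang hist',np.histogram(a,np.arange(0,361,10))[0])
    f=B[(B[:,2]>.002)&(B[:,2]<.025)]
    print('floor pts in basket', (f[np.hypot(f[:,0]-.4715,f[:,1]-.074)<.055]).mean(0), (np.hypot(f[:,0]-.4715,f[:,1]-.074)<.055).sum())
E
```

```text
scene plane 716 [-0.55116477 -0.17551677  0.81572744] tilt 35.34064656182637 az -162.33607939956303 mean [ 0.55534243 -0.14756469  0.05816018]
[111 303  86 575 537  19  18  32  33  17  31  48  26   8   0] minenc ((-0.001696852152235806, -0.012801854871213436), 0.07756340503692627) bbox [-0.05918438 -0.06905862] [0.07151628 0.06296321]
upper face centre [ 0.54487708 -0.14911654  0.05075512]
0.006 46 [ 0.55399762 -0.14284829  0.05826634] (array([5.44495873e-03, 5.24304982e-05, 1.87732643e-02]), np.float64(0.0060745657260448446))
0.024 45 [ 0.55510864 -0.15164934  0.05712334] (array([ 4.58491507e-03, -3.28839704e-05,  1.36832364e-02]), np.float64(0.006347127883278429))
0.034 81 [ 0.55625492 -0.15225277  0.05776801] (array([0.00560768, 0.00016651, 0.01598989]), np.float64(0.008271576537238756))
ang hist [ 0  0  0  0  0  6 15 11  7 16 17  6 19 10  7 12 18  7 19 12  9 13 13 10
 17  5  8 16 12 15 11  8  8 13  0  0]
floor pts in basket [0.45713921 0.09088824 0.01865464] 121
top plane 1092 [-0.54972001 -0.17106433  0.81764596] tilt 35.15016532407241 az -162.71466979463912 mean [ 0.55934678 -0.15090329  0.05821479]
[138 459 108 816 808  24  30  50  44  20  29  53  43  10   0] minenc ((-0.005452774465084076, -0.013967686332762241), 0.07825327664613724) bbox [-0.06016091 -0.07205136] [0.06560842 0.06324653]
upper face centre [ 0.54682176 -0.14909019  0.05017329]
0.006 64 [ 0.56294    -0.15101534  0.06060714] (array([0.00140357, 0.00081122, 0.01680868]), np.float64(0.004841447251365672))
0.024 53 [ 0.56029177 -0.15383165  0.05823746] (array([ 0.00183504, -0.00156528,  0.01350049]), np.float64(0.005637437633842484))
0.034 100 [ 0.559178   -0.15355788  0.05754593] (array([ 0.00327052, -0.00150313,  0.01493522]), np.float64(0.00803291988238656))
ang hist [ 0  0  0  0  0 12 14 12 10 14 16 11 16 10 10 10 16  9 22 12 10 13 17 10
 20 10  5 15 17 18 13  6 11 19  1  0]
floor pts in basket [0.47765447 0.07619622 0.01670031] 705
```

```bash
cat >> h.py <<'E'
def go(*targets):
    "targets: (pos, Rmat or None): print shift / rotvec deg in the present tool frame"
    T=T_tool()
    for p,Rm in targets:
        Rm=T[:3,:3] if Rm is None else Rm
        print('delta',np.round(T[:3,:3].T@(np.array(p)-T[:3,3]),4).tolist(),np.round(np.degrees(R.from_matrix(T[:3,:3].T@Rm).as_rotvec()),1).tolist())
def down(az): # tool down, jaw axis at azimuth az (deg)
    a=np.radians(az); x=np.array([np.cos(a),np.sin(a),0]); z=np.array([0,0,-1.]); return np.c_[x,np.cross(z,x),z]
E
python3 - <<'E'
from h import *
i=eyes.camera_info('wrist'); print(np.round(i['tool_from_camera'],3).tolist(),i['intrinsics'],i['k1'])
T=T_tool(); print(T[:3,:3])
go(([.46,-.2,.30],None),([.50,.06,.30],None),([.4455,.2885,.15],None),([.4455,.2885,.057],None))
E
```

```text
[[1.0, -0.0, 0.0, -0.001], [0.0, 0.962, 0.272, -0.07], [-0.001, -0.272, 0.962, -0.143], [0.0, 0.0, 0.0, 1.0]] [[343.85130923   0.         321.89587274]
 [  0.         343.85130923 201.47359369]
 [  0.           0.           1.        ]] 0.0030616207686373037
[[ 3.73520073e-01 -9.27622097e-01  2.73426497e-05]
 [-9.27622095e-01 -3.73520074e-01 -4.87880565e-05]
 [ 5.54699078e-05 -7.14032758e-06 -9.99999998e-01]]
delta [-0.2677, -0.352, -0.0687] [0.0, 0.0, 0.0]
delta [-0.4939, -0.4862, -0.0687] [0.0, 0.0, 0.0]
delta [-0.7262, -0.521, 0.0813] [0.0, 0.0, 0.0]
delta [-0.7262, -0.521, 0.1743] [0.0, 0.0, 0.0]
```

Request:
servo_tool --pt "0.6 -0.03 -0.05 -0.03 0 0 0" --pt "0.6 -0.06 -0.1 -0.06 0 0 0" --pt "0.6 -0.09 -0.16 -0.07 0 0 0" --pt "0.6 -0.12 -0.22 -0.07 0 0 0" --pt "0.6 -0.15 -0.275 -0.07 0 0 0" --pt "0.6 -0.19 -0.325 -0.07 0 0 0" --pt "0.6 -0.23 -0.37 -0.07 0 0 0" --pt "0.6 -0.26 -0.41 -0.07 0 0 0" --pt "0.6 -0.29 -0.425 -0.07 0 0 0" --pt "0.6 -0.29 -0.425 -0.07 0 0 0" --pt "0.6 -0.29 -0.425 -0.07 0 0 0"

```text
clock: 2.58
position: [0.5192, -0.153, 0.3013]
ee_rot: [0.828, -0.56, 0.0, 0.0]
ft_force: [-0.7, -0.7, -1.3]
grip_width: 0.6
```

```bash
python3 - <<'E'
from h import *
img,d,W,i=shot('wrist'); cv2.imwrite('pics/w1.png',img); np.savez('w1.npz',P=cloud(d,W,i),W=W)
for t in ('cover_hub','wing_nut','cover'): print(t,[(c,p.tolist(),np.round(proj(p,W,i)).tolist()) for c,p in find('wrist',t,W)[:3]])
o=monitor.get_obs(); print(o['clock'],np.round(o['joint_pos'],2),o['ft_force'])
go(([.49,.06,.30],None),([.4455,.2885,.15],None),([.4455,.2885,.057],None))
E
```

```text
cover_hub [(0.63, [0.57, -0.147, 0.073], [335.0, 125.0])]
wing_nut [(0.85, [0.549, -0.157, 0.084], [337.0, 148.0])]
cover [(0.72, [0.571, -0.145, 0.072], [334.0, 123.0])]
2.775 [ 0.59  0.15 -0.43  1.55  0.06  1.46 -1.03] [ 0.62678025 -0.26797048 -0.08211571]
delta [-0.2088, -0.0523, 0.0012] [0.0, 0.0, 0.0]
delta [-0.4375, -0.0959, 0.1512] [0.0, 0.0, 0.0]
delta [-0.4375, -0.0959, 0.2442] [0.0, 0.0, 0.0]
```

View pics/w1.png

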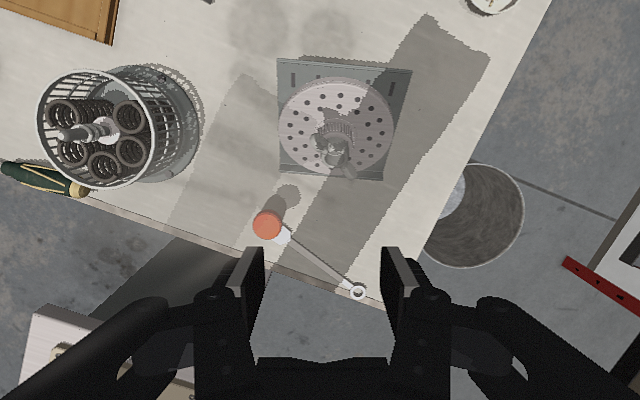

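Wrist view shows the cover at (336,125) with the hub and nut in the gripper's shadow, basket at left (95,125). I compute the cover pose and wing direction from the depth.

```bash
cat > cov.py <<'E'
from m import *
def plane(P):
    Q=P.reshape(-1,3); Q=Q[~np.isnan(Q[:,0])]
    Q=Q[(np.hypot(Q[:,0]-.56,Q[:,1]+.148)<.09)&(Q[:,2]>.012)]
    n0=np.array([-.549,-.172,.818]); n0/=np.linalg.norm(n0)
    s=(Q)@n0; hh,e=np.histogram(s,np.arange(s.min(),s.max(),.001)); 
    # top-most strong peak
    k=np.where(hh>0.35*hh.max())[0]; s0=e[hh.argmax()]+.0005
    I=Q[abs(s-s0)<.003]; c=I.mean(0); nn=np.linalg.svd(I-c,full_matrices=False)[2][2]; nn*=np.sign(nn[2])
    e1=np.cross([0,0,1],nn);e1/=np.linalg.norm(e1);e2=np.cross(nn,e1)
    return Q,c,nn,e1,e2,(Q-c)@nn,np.c_[(Q-c)@e1,(Q-c)@e2],hh,e
E
python3 - <<'E'
from cov import *
P=np.load('w1.npz')['P']
Q,c,nn,e1,e2,h,ab,hh,e=plane(P)
print('n',nn,'az',np.degrees(np.arctan2(nn[1],nn[0])),'tilt',np.degrees(np.arccos(nn[2])),'c',c)
print(np.histogram(h,np.arange(-.02,.06,.0025)))
# image of plate/hub/wings in plane coordinates, 1 px=.5mm
out=np.full((300,300,3),255,np.uint8)
for (a,b),z in sorted(zip(ab.tolist(),h),key=lambda t:t[1]):
    col=tuple(int(x) for x in cv2.applyColorMap(np.array([[np.clip((z+.012)/.06*255,0,255)]],np.uint8),cv2.COLORMAP_JET)[0,0])
    cv2.circle(out,(int(150+a*1500),int(150-b*1500)),1,col,-1)
cv2.imwrite('pics/cp.png',cv2.resize(out,None,fx=2,fy=2))
for lo,hi in((-.0025,.0025),(.005,.0195),(.025,.036),(.036,.05)):
    k=(h>lo)&(h<hi); m=cv2.minEnclosingCircle(ab[k].astype(np.float32)); print(lo,k.sum(),m,ab[k].mean(0))
E
```

```text
n [-0.54940722 -0.16737473  0.81861921] az -163.05685121139734 tilt 35.05319095300267 c [ 0.56662961 -0.14842142  0.06355691]
(array([   0,   27, 2838, 1008,  221,  222,  235, 3279, 3726,   66,   54,
         49,   53,   50,   77,  145,  149,   60,   70,   83,  112,  116,
        164,  193,  112,  108,   35,    0,    0,    0,    0]), array([-2.00000000e-02, -1.75000000e-02, -1.50000000e-02, -1.25000000e-02,
       -1.00000000e-02, -7.50000000e-03, -5.00000000e-03, -2.50000000e-03,
       -1.04083409e-17,  2.50000000e-03,  5.00000000e-03,  7.50000000e-03,
        1.00000000e-02,  1.25000000e-02,  1.50000000e-02,  1.75000000e-02,
        2.00000000e-02,  2.25000000e-02,  2.50000000e-02,  2.75000000e-02,
        3.00000000e-02,  3.25000000e-02,  3.50000000e-02,  3.75000000e-02,
        4.00000000e-02,  4.25000000e-02,  4.50000000e-02,  4.75000000e-02,
        5.00000000e-02,  5.25000000e-02,  5.50000000e-02,  5.75000000e-02]))
-0.0025 7005 ((0.00307588092982769, -0.026929793879389763), 0.08169275522232056) [-1.26602604e-05  1.64747182e-04]
0.005 374 ((0.0008693514973856509, -0.008035282604396343), 0.02034210041165352) [0.00212746 0.00440092]
0.025 430 ((0.0015005683526396751, -0.00844972301274538), 0.03547603636980057) [ 0.00130209 -0.00599771]
0.036 563 ((0.001069897785782814, -0.00904049538075924), 0.035672467201948166) [-0.00069049 -0.00647346]
```

View pics/cp.png

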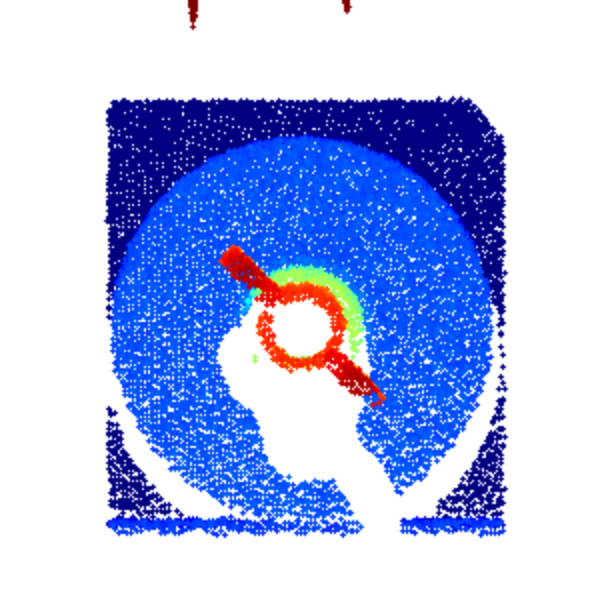

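The plane view gives the hub centre (302,325), with wings running from (230,255) to (380,400), about -44° in plane axes. Next is the basket view.

Request:
servo_tool --pt "0.6 -0.055 -0.013 0 0 0 0" --pt "0.6 -0.11 -0.026 0 0 0 0" --pt "0.6 -0.165 -0.04 0 0 0 0" --pt "0.6 -0.209 -0.052 0.001 0 0 0" --pt "0.6 -0.209 -0.052 0.001 0 0 0" --pt "0.6 -0.209 -0.052 0.001 0 0 0"

```text
clock: 3.52
position: [0.4898, 0.0601, 0.3003]
ee_rot: [0.828, -0.56, 0.0, 0.0]
ft_force: [0.6, -0.3, -0.4]
grip_width: 0.604
```

```bash
cat > bas.py <<'E'
from m import *
def basket(P,c0=(.4715,.074)):
    Q=P.reshape(-1,3); Q=Q[~np.isnan(Q[:,0])]; c=np.array(c0)
    B=Q[np.hypot(*(Q[:,:2]-c).T)<.085]
    r=np.hypot(*(B[:,:2]-c).T)
    k=(abs(B[:,2]-.096)<.004)&(r>.05)&(r<.066); rim,e=circ(B[k][:,:2],.0577,c)
    k2=(B[:,2]>.135)&(r<.012); st=B[k2]
    return B,rim,e,k.sum(),st
E
python3 - <<'E'
from bas import *
img,d,W,i=shot('wrist'); P=cloud(d,W,i); np.savez('w2.npz',P=P,W=W); cv2.imwrite('pics/w2.png',img)
B,rim,e,n,st=basket(P); print('rim',rim,e,n,'stud top pts',len(st),st.mean(0),st[:,2].max())
for lo,hi in ((.10,.115),(.115,.13),(.13,.15)):
    s=B[(B[:,2]>lo)&(B[:,2]<hi)&(np.hypot(*(B[:,:2]-rim).T)<.015)]; print(lo,len(s),circ(s[:,:2],None,rim))
print('z hist',np.histogram(B[:,2],np.arange(.08,.105,.002)))
c=rim; s=B[(B[:,2]>.085)&(B[:,2]<.0955)]; q=s[:,:2]-c; r=np.hypot(*q.T); s=s[(r>.016)&(r<.053)]; q=s[:,:2]-c
print(np.histogram(np.degrees(np.arctan2(q[:,1],q[:,0]))%360,np.arange(0,361,10))[0])
# template: mean filter of annulus score over centres at r=36
for a in range(0,360,6):
    cc=c+.036*np.array([np.cos(np.radians(a)),np.sin(np.radians(a))]); rr=np.hypot(*(s[:,:2]-cc).T)
    print(a,int(((rr<.018)&(rr>.011)).sum()),end='; ')
out=np.full((560,560,3),255,np.uint8)
for x,y,z in B[B[:,2].argsort()]:
    col=tuple(int(v) for v in cv2.applyColorMap(np.array([[np.clip((z-.01)/.1*255,0,255)]],np.uint8),cv2.COLORMAP_JET)[0,0])
    cv2.circle(out,(int(280-(y-c[1])*4000),int(280-(x-c[0])*4000)),2,col,-1)
cv2.imwrite('pics/bp.png',out)
E
```

```text
rim [0.47529845 0.0744826 ] 0.0021120380795391054 1390 stud top pts 469 [0.47482811 0.08089683 0.28477868] 0.342442180063473
0.1 66 (array([0.47503633, 0.07486916, 0.00815726]), np.float64(0.0009483426650505981))
0.115 133 (array([0.47412829, 0.07433539, 0.00718676]), np.float64(0.0012979290398592888))
0.13 115 (array([0.47575731, 0.07439479, 0.0036484 ]), np.float64(0.0012094869162687523))
z hist (array([141, 119, 105, 188, 618, 960, 541, 578, 653,  11,   0,   0]), array([0.08 , 0.082, 0.084, 0.086, 0.088, 0.09 , 0.092, 0.094, 0.096,
       0.098, 0.1  , 0.102, 0.104]))
[  0   0   0   0   0   3 100  74  57  74  96  60  88  61  59  65  86  60
  77  59  58  76  67  76  68  52  54  92  64  97  64  57  72  99  16   0]
0 84; 6 41; 12 1; 18 0; 24 0; 30 2; 36 45; 42 87; 48 81; 54 64; 60 69; 66 82; 72 112; 78 216; 84 399; 90 422; 96 274; 102 197; 108 150; 114 138; 120 141; 126 168; 132 212; 138 330; 144 403; 150 316; 156 206; 162 157; 168 131; 174 130; 180 143; 186 179; 192 269; 198 388; 204 373; 210 240; 216 183; 222 142; 228 130; 234 133; 240 150; 246 197; 252 300; 258 398; 264 321; 270 209; 276 166; 282 140; 288 134; 294 150; 300 193; 306 268; 312 409; 318 387; 324 196; 330 111; 336 84; 342 72; 348 69; 354 80;
```

View pics/bp.png

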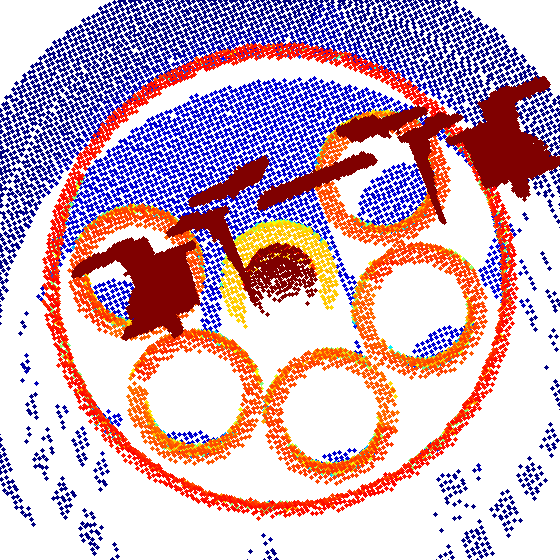

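The height map shows springs at 88, 144, 201, 259 and 315°, with the gap centred at 21.5°. The stud axis is at (0.4753, 0.0746). Next I go above the loose spring.

```bash
python3 - <<'E'
from h import *
go(([.4455,.2885,.17],None),([.4455,.2885,.057],None)); print(T_tool()[:3,:3].round(4).tolist())
E
```

```text
delta [-0.229, -0.0439, 0.1301] [0.0, 0.0, 0.0]
delta [-0.2291, -0.0439, 0.2431] [0.0, 0.0, 0.0]
[[0.3713, -0.9285, -0.0001], [-0.9285, -0.3713, -0.0004], [0.0003, 0.0003, -1.0]]
```

Request:
servo_tool --pt "0.6 -0.058 -0.011 0.02 0 0 0" --pt "0.6 -0.115 -0.022 0.04 0 0 0" --pt "0.6 -0.17 -0.033 0.06 0 0 0" --pt "0.6 -0.215 -0.042 0.1 0 0 0" --pt "0.6 -0.229 -0.044 0.13 0 0 0" --pt "0.6 -0.229 -0.044 0.13 0 0 0" --pt "0.6 -0.229 -0.044 0.13 0 0 0"

```text
clock: 4.45
position: [0.4463, 0.2888, 0.1713]
ee_rot: [0.828, -0.561, 0.0, -0.0]
ft_force: [-0.4, -0.8, 1.1]
grip_width: 0.6
```

```bash
python3 - <<'E'
from m import *
img,d,W,i=shot('wrist'); P=cloud(d,W,i).reshape(-1,3); P=P[~np.isnan(P[:,0])]
L=P[(np.hypot(P[:,0]-.4455,P[:,1]-.2885)<.03)]
t=L[(L[:,2]>.068)&(L[:,2]<.085)]; print(len(t),np.median(t[:,2]),circ(t[:,:2],None,np.array([.4455,.2885])),t.min(0),t.max(0))
H=P[(np.hypot(P[:,0]-.45,P[:,1]-.373)<.04)&(P[:,2]>.005)&(P[:,2]<.09)]; print('holder',H.min(0),H.max(0))
o=monitor.get_obs(); print(o['clock'],np.round(o['joint_pos'],2))
E
```

```text
841 0.07262876744954525 (array([0.44760063, 0.2912385 , 0.01443215]), np.float64(0.0014180562704249544)) [0.43035151 0.27443754 0.06807343] [0.46385871 0.30786881 0.07673793]
holder [0.44040643 0.35317785 0.00504786] [0.47120402 0.40349071 0.06803204]
4.5 [ 0.04  0.26 -0.8   1.75  0.2   1.21 -2.  ]
```

Request:
servo_tool --pt "0.6 -0.002 -0.002 0.05 0 0 0" --pt "0.6 -0.002 -0.002 0.09 0 0 0" --pt "0.6 -0.002 -0.002 0.112 0 0 0" --pt "0.6 -0.002 -0.002 0.114 0 0 0" --pt "0.2 -0.002 -0.002 0.114 0 0 0" --pt "0.2 -0.002 -0.002 0.114 0 0 0" --pt "0.2 -0.002 -0.002 0.114 0 0 0" --pt "0.2 -0.002 -0.002 0.114 0 0 0" --pt "0.2 -0.002 -0.002 0.06 0 0 0" --pt "0.2 -0.002 -0.002 0.0 0 0 0" --pt "0.2 -0.002 -0.002 -0.03 0 0 0" --pt "0.2 -0.002 -0.002 -0.03 0 0 0" --grip_force 50

```text
clock: 6.0
position: [0.447, 0.2937, 0.2033]
ee_rot: [0.829, -0.56, 0.002, -0.002]
ft_force: [-0.0, -0.1, -1.9]
grip_width: 0.376
```

```bash
python3 - <<'E'
from m import *
img,d,W,i=shot('wrist'); P=cloud(d,W,i).reshape(-1,3); P=P[~np.isnan(P[:,0])]; cv2.imwrite('pics/w3.png',img)
T=T_tool(); q=(P-T[:3,3])@T[:3,:3]  # tool coords
m=(abs(q[:,0])<.0155)&(abs(q[:,1])<.03)&(q[:,2]<.09)&(q[:,2]>-.06); 
print('spring pts tool frame',m.sum(),np.percentile(q[m],[2,50,98],axis=0).round(4).tolist())
print(T[:3,3]); go(([.5088,.0878,.20],None),([.5088,.0878,.093],None)); print(monitor.get_obs()['grip_width'])
E
```

```text
spring pts tool frame 7765 [[-0.0145, -0.0167, -0.0402], [0.0011, -0.0036, -0.0063], [0.015, 0.0147, 0.0466]]
[0.44632975 0.29290932 0.20122633]
delta [0.2136, 0.0186, 0.0013] [0.0, 0.0, 0.0]
delta [0.2136, 0.0189, 0.1083] [0.0, 0.0, 0.0]
0.3702432024271348
```

View pics/w3.png

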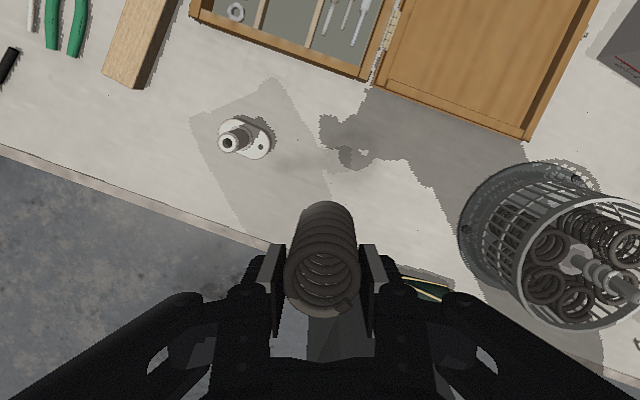

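```bash
python3 - <<'E'
from m import *
img,d,W,i=shot('wrist'); P=cloud(d,W,i).reshape(-1,3); P=P[~np.isnan(P[:,0])]
T=T_tool(); q=(P-T[:3,3])@T[:3,:3]
for z in np.arange(-.045,.065,.006):
    m=(abs(q[:,0])<.022)&(abs(q[:,1])<.03)&(abs(q[:,2]-z)<.003); s=q[m]
    f=s[abs(s[:,0])<.004]
    print(round(z,3),m.sum(),'x',s[:,0].min().round(4) if len(s) else '',s[:,0].max().round(4) if len(s) else '','ymin',np.percentile(f[:,1],5).round(4) if len(f) else '','ymax',s[:,1].max().round(4) if len(s) else '')
print(T[:3,3],T[:3,2])
E
```

```text
-0.045 417 x -0.022 0.022 ymin  ymax 0.0053
-0.039 1118 x -0.022 0.0218 ymin  ymax 0.0096
-0.033 498 x -0.022 0.0215 ymin  ymax 0.0096
-0.027 436 x -0.022 0.0214 ymin  ymax 0.0093
-0.021 629 x -0.022 0.0214 ymin 0.0116 ymax 0.0155
-0.015 2638 x -0.0218 0.0215 ymin -0.0167 ymax 0.0167
-0.009 783 x -0.022 0.0213 ymin -0.016 ymax 0.0144
-0.003 777 x -0.0193 0.0201 ymin -0.0168 ymax 0.0164
0.003 662 x -0.017 0.0139 ymin -0.0165 ymax 0.0167
0.009 551 x -0.0142 0.0158 ymin -0.0164 ymax 0.0171
0.015 499 x -0.0171 0.0161 ymin -0.0168 ymax 0.0163
0.021 386 x -0.0112 0.0163 ymin 0.0116 ymax 0.016
0.027 375 x -0.0158 0.0167 ymin -0.0167 ymax 0.0144
0.033 248 x -0.0149 0.0168 ymin -0.0147 ymax 0.0158
0.039 283 x -0.0161 0.0171 ymin -0.0167 ymax 0.0158
0.045 170 x -0.0152 0.0142 ymin -0.0164 ymax 0.0153
0.051 100 x -0.015 0.0175 ymin -0.0167 ymax -0.0026
0.057 1 x -0.0119 -0.0119 ymin  ymax -0.01
0.063 0 x   ymin  ymax 
[0.44582886 0.29245924 0.19998847] [ 2.35645401e-04 -4.32045557e-04 -9.99999879e-01]
```

Spring held upright and centred, top 18 mm behind the TCP. Carrying it over the gap.

Request:
servo_tool --pt "0.2 0.04 0.004 -0.01 0 0 0" --pt "0.2 0.09 0.008 -0.01 0 0 0" --pt "0.2 0.14 0.012 -0.01 0 0 0" --pt "0.2 0.185 0.016 -0.01 0 0 0" --pt "0.2 0.213 0.019 -0.01 0 0 0" --pt "0.2 0.213 0.019 0.0 0 0 0" --pt "0.2 0.213 0.019 0.0 0 0 0" --pt "0.2 0.213 0.019 0.0 0 0 0"

```text
clock: 7.1
position: [0.5074, 0.0893, 0.2]
ee_rot: [0.829, -0.559, -0.0, 0.0]
ft_force: [-0.2, 0.6, -0.8]
grip_width: 0.375
```

```bash
python3 - <<'E'
from m import *
img,d,W,i=shot('wrist'); P=cloud(d,W,i).reshape(-1,3); P=P[~np.isnan(P[:,0])]
T=T_tool(); q=(P-T[:3,3])@T[:3,:3]
print(T[:3,3]); c=np.array([.4753,.0746])
L=P[(P[:,2]>.084)&(P[:,2]<.0965)]; 
for a in (88,315):
    cc=c+.036*np.array([np.cos(np.radians(a)),np.sin(np.radians(a))]); s=L[np.hypot(*(L[:,:2]-cc).T)<.019]; print(a,len(s),circ(s[:,:2],.0145,cc) if len(s)>20 else '',cc)
print('grip',monitor.get_obs()['grip_width'],monitor.get_obs()['clock']); go(([.5088,.0878,.15],None),([.5088,.0878,.098],None))
E
```

```text
[0.50756023 0.0891776  0.20023165]
88 592 (array([0.47767   , 0.11029516]), np.float64(0.0016151212210419243)) [0.47655638 0.11057807]
315 588 (array([0.50136183, 0.04935791]), np.float64(0.0014119298445115142)) [0.50075584 0.04914416]
grip 0.38015912305412713 7.15
delta [0.0018, -0.0006, 0.0502] [0.0, 0.0, 0.0]
delta [0.0018, -0.0006, 0.1022] [0.0, 0.0, 0.0]
```

Request:
servo_tool --pt "0.2 0.002 -0.001 0.03 0 0 0" --pt "0.2 0.002 -0.001 0.055 0 0 0" --pt "0.2 0.002 -0.001 0.075 0 0 0" --pt "0.2 0.002 -0.001 0.09 0 0 0" --pt "0.2 0.002 -0.001 0.1 0 0 0" --pt "0.2 0.002 -0.001 0.102 0 0 0" --pt "0.2 0.002 -0.001 0.102 0 0 0"

```text
clock: 8.02
position: [0.5099, 0.0867, 0.0987]
ee_rot: [0.829, -0.56, 0.0, -0.0]
ft_force: [0.2, 0.3, -1.1]
grip_width: 0.378
```

No contact force; release.

Request:
servo_tool --pt "0.52 0 0 0 0 0 0" --pt "0.52 0 0 0 0 0 0" --pt "0.52 0 0 0 0 0 0" --pt "0.52 0 0 -0.02 0 0 0" --pt "0.52 0 0 -0.07 0 0 0" --pt "0.9 0 0 -0.12 0 0 0" --pt "0.9 0 0 -0.16 0 0 0" --pt "0.9 -0.02 0.03 -0.2 0 0 0" --pt "0.9 -0.02 0.03 -0.2 0 0 0"

```text
clock: 9.15
position: [0.4742, 0.0954, 0.3018]
ee_rot: [0.829, -0.559, 0.003, -0.001]
ft_force: [-0.2, 0.0, 0.0]
grip_width: 0.901
```

```bash
python3 - <<'E'
from bas import *
img,d,W,i=shot('wrist'); P=cloud(d,W,i); np.savez('w4.npz',P=P,W=W); cv2.imwrite('pics/w4.png',img)
Q=P.reshape(-1,3); Q=Q[~np.isnan(Q[:,0])]; Q=Q[Q[:,2]<.2]
B,rim,e,n,st=basket(Q); print('rim',rim,e,n)
for lo,hi in ((.10,.115),(.115,.13),(.13,.15)):
    s=B[(B[:,2]>lo)&(B[:,2]<hi)&(np.hypot(*(B[:,:2]-rim).T)<.015)]; print(lo,len(s),circ(s[:,:2],None,rim))
c=np.array([.4753,.0746]); L=B[(B[:,2]>.08)&(B[:,2]<.13)]
for a in (21.5,88,144,201,259,315):
    cc=c+.036*np.array([np.cos(np.radians(a)),np.sin(np.radians(a))]); s=L[(np.hypot(*(L[:,:2]-cc).T)<.0175)]; x=circ(s[:,:2],.0145,cc); s=s[s[:,2]<.0955 if a!=21.5 else s[:,2]<.2]; print(a,len(s),x,'z',np.percentile(s[:,2],[5,50,95]).round(4), 'r',np.hypot(*(x[0]-c)))
print(monitor.get_obs()['clock'],T_tool()[:3,3])
E
```

```text
rim [0.47510526 0.07463096] 0.0021608545801699887 1374
0.1 53 (array([0.47492443, 0.07466053, 0.00818497]), np.float64(0.0007964678159972309))
0.115 142 (array([0.47424179, 0.07395145, 0.00727839]), np.float64(0.0012599300935076186))
0.13 116 (array([0.4757009 , 0.07491843, 0.00357029]), np.float64(0.001204873052124017))
21.5 392 (array([0.50990787, 0.0856013 ]), np.float64(0.0014249335711638419)) z [0.0859 0.0908 0.0931] r 0.036314365644583756
88 437 (array([0.47735674, 0.11049619]), np.float64(0.0014833312791918513)) z [0.0861 0.0907 0.0931] r 0.0359550665783757
144 440 (array([0.44660401, 0.09596666]), np.float64(0.0014007180574000468)) z [0.0815 0.0905 0.0932] r 0.0357770074201104
201 451 (array([0.44193096, 0.06218302]), np.float64(0.0014272594542262744)) z [0.0815 0.0903 0.0929] r 0.03560441270159629
259 456 (array([0.4680365 , 0.03999454]), np.float64(0.001408822987424667)) z [0.0814 0.0903 0.0931] r 0.035359524421459246
315 465 (array([0.5008432 , 0.04950439]), np.float64(0.0014534968924074158)) z [0.0828 0.0904 0.093 ] r 0.035808445535214506
9.2 [0.4743737  0.09428189 0.29975467]
```

View pics/w4.png

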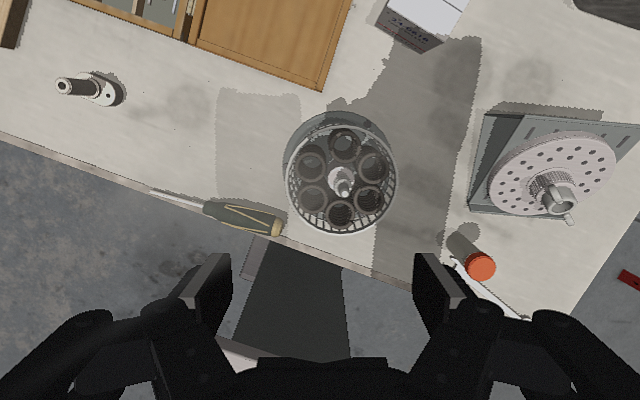

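All six springs stand at equal height (tops 93 mm), the new one at (342,140) in the picture. Now the cover approach.

```bash
python3 - <<'E'
from cov import *
P=np.load('w1.npz')['P']; Q,c,nn,e1,e2,h,ab,hh,e=plane(P)
ctr=np.array([.001,-.0083]); k=(h>.026)&(np.hypot(*(ab-ctr).T)<.04)&(np.hypot(*(ab-ctr).T)>.019)
w=ab[k]-ctr; ang=np.degrees(.5*np.arctan2((2*w[:,0]*w[:,1]).sum(),(w[:,0]**2-w[:,1]**2).sum())); print('wing ang',ang, k.sum())
C=c+ctr[0]*e1+ctr[1]*e2; a=np.radians(ang+90); x=np.cos(a)*e1+np.sin(a)*e2
if x@T_tool()[:3,0]<0: x=-x
Rg=np.c_[x,np.cross(-nn,x),-nn]; print('C',C,'x',x); np.savez('grasp.npz',C=C,R=Rg,n=nn)
go(([.48,-.05,.33],Rg),(C+.14*nn,Rg),(C+.001*nn,Rg)); print(C+.14*nn)
E
```

```text
wing ang -44.73599747037561 379
C [ 0.56042141 -0.1513581   0.05878991] x [ 0.76138659 -0.50382464  0.4079843 ]
delta [0.136, 0.0487, -0.0301] [32.3, 15.0, -38.9]
delta [0.2527, 0.0925, 0.1267] [32.3, 15.0, -38.9]
delta [0.2594, 0.0133, 0.2407] [32.3, 15.0, -38.9]
[ 0.4835044  -0.17479056  0.1733966 ]
```

Request:
servo_tool --pt "0.75 0.03 0.01 -0.01 6 2.8 -7" --pt "0.75 0.07 0.022 -0.02 12 5.6 -14" --pt "0.75 0.11 0.037 -0.03 18 8.4 -22" --pt "0.75 0.145 0.052 -0.02 24 11.2 -29" --pt "0.75 0.185 0.067 0.02 30 14 -36" --pt "0.75 0.22 0.08 0.07 32.3 15 -38.9" --pt "0.75 0.253 0.092 0.127 32.3 15 -38.9" --pt "0.75 0.253 0.092 0.127 32.3 15 -38.9" --pt "0.75 0.253 0.092 0.127 32.3 15 -38.9"

```text
clock: 10.32
position: [0.4812, -0.176, 0.1666]
ee_rot: [0.926, -0.232, 0.253, -0.155]
ft_force: [-0.1, 0.4, 0.5]
grip_width: 0.753
```

```bash
python3 - <<'E'
from cov import *
img,d,W,i=shot('wrist'); P=cloud(d,W,i); np.savez('w5.npz',P=P,W=W); cv2.imwrite('pics/w5.png',img)
T=T_tool(); z=np.load('grasp.npz'); C=z['C'];n=z['n']
q=((P.reshape(-1,3)-T[:3,3])@T[:3,:3]); q=q[~np.isnan(q[:,0])]
# relative to upper face plane in tool coords: look at layers
near=q[(np.hypot(q[:,0],q[:,1])<.075)&(q[:,2]>.06)&(q[:,2]<.2)]
hh,e=np.histogram(near[:,2],np.arange(.06,.2,.001)); zf=e[hh.argmax()]+.0005; I=near[abs(near[:,2]-zf)<.003]
c=I.mean(0); nn=np.linalg.svd(I-c,full_matrices=False)[2][2]; print('face z',zf,c,'normal in tool',nn)
h=zf-near[:,2]
for lo,hi in((.004,.0195),(.026,.0375),(.037,.05)):
    k=(h>lo)&(h<hi)&(np.hypot(near[:,0],near[:,1])<.045); m=cv2.minEnclosingCircle(near[k][:,:2].astype(np.float32)); print(lo,k.sum(),m)
k=(h>.026)&(h<.05); w=near[k][:,:2]; w=w[np.hypot(*w.T)<.045]; w=w-np.array(m[0]); rr=np.hypot(*w.T); w=w[rr>.02]; print('wing ang',np.degrees(.5*np.arctan2((2*w[:,0]*w[:,1]).sum(),(w[:,0]**2-w[:,1]**2).sum())))
o=monitor.get_obs(); print(o['clock'],np.round(o['joint_pos'],2)); go((C+.001*n,z['R']))
E
```

```text
face z 0.13650000000000007 [ 0.0007429  -0.00465118  0.13699171] normal in tool [-0.00616518  0.00115834 -0.99998032]
0.004 647 ((0.0016565249534323812, -0.0015175810549408197), 0.020916953682899475)
0.026 516 ((0.0025930211413651705, -0.011895072646439075), 0.025516310706734657)
0.037 931 ((0.0018550391541793942, -0.0018862076103687286), 0.0349692702293396)
wing ang 89.85384380410639
10.375 [ 0.45 -0.11  0.09  2.22 -0.68  0.72  0.51]
delta [0.0034, -0.0027, 0.136] [0.1, 0.4, -0.3]
```

View pics/w5.png

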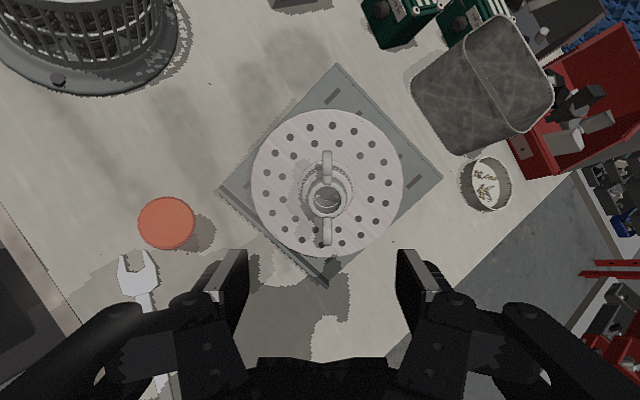

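```bash
python3 - <<'E'
from h import *
z=np.load('w5.npz'); P=z['P'].reshape(-1,3); P=P[~np.isnan(P[:,0])]; T=T_tool(); q=(P-T[:3,3])@T[:3,:3]
for a in np.arange(-.14,.0,.01):
    m=(q[:,2]>a)&(q[:,2]<a+.01)&(abs(q[:,0])<.12); print(round(a,3),m.sum(),q[m].min(0).round(3) if m.any() else '',q[m].max(0).round(3) if m.any() else '')
print('vial tool', find('wrist','vial',z['W']), rel([.435,-.117,.085]).round(3))
E
```

```text
-0.14 0  
-0.13 0  
-0.12 0  
-0.11 0  
-0.1 951 [-0.026 -0.02  -0.094] [ 0.024 -0.016 -0.09 ]
-0.09 10103 [-0.068 -0.019 -0.09 ] [ 0.066 -0.006 -0.08 ]
-0.08 12079 [-0.068 -0.018 -0.08 ] [ 0.065  0.002 -0.07 ]
-0.07 8026 [-0.067 -0.017 -0.07 ] [ 0.065  0.013 -0.06 ]
-0.06 8497 [-0.066 -0.014 -0.06 ] [ 0.063  0.014 -0.05 ]
-0.05 1699 [-0.06  -0.014 -0.05 ] [ 0.06   0.004 -0.04 ]
-0.04 1616 [-0.047 -0.011 -0.04 ] [ 0.044  0.012 -0.03 ]
-0.03 1480 [-0.047 -0.011 -0.03 ] [ 0.045  0.012 -0.02 ]
-0.02 1133 [-0.047 -0.011 -0.02 ] [ 0.044  0.012 -0.01 ]
-0.01 306 [-0.04  -0.011 -0.01 ] [ 0.037  0.012 -0.004]
0.0 0  
vial tool [(0.65, array([ 0.436, -0.115,  0.083]))] [-0.101  0.003  0.054  1.   ]
```

Request:
servo_tool --pt "0.65 0.002 -0.002 0.04 0 0 0" --pt "0.65 0.002 -0.002 0.08 0 0 0" --pt "0.65 0.002 -0.002 0.11 0 0 0" --pt "0.65 0.002 -0.002 0.13 0 0 0" --pt "0.65 0.002 -0.002 0.135 0 0 0" --pt "0.65 0.002 -0.002 0.136 0 0 0" --pt "0.65 0.002 -0.002 0.136 0 0 0" --grip_force 70

```text
clock: 11.3
position: [0.5603, -0.1519, 0.0626]
ee_rot: [0.926, -0.23, 0.258, -0.155]
ft_force: [-0.0, -0.2, 0.6]
grip_width: 0.655
```

Request:
servo_tool --pt "0.3 0 0 0.002 0 0 0" --pt "0.3 0 0 0.002 0 0 0" --pt "0.3 0 0 0.002 0 0 0" --pt "0.3 0 0 0.002 0 0 0" --pt "0.3 0 0 -0.02 0 0 0" --pt "0.3 0 0 -0.05 0 0 0" --pt "0.3 0 0 -0.09 0 0 0" --pt "0.3 0 0 -0.12 0 0 0" --pt "0.3 0 0 -0.12 0 0 0" --pt "0.3 0 0 -0.12 0 0 0"

```text
clock: 12.55
position: [0.4942, -0.1712, 0.1589]
ee_rot: [0.926, -0.23, 0.256, -0.155]
ft_force: [-0.9, 0.1, -4.5]
grip_width: 0.44
```

```bash
cat > held.py <<'E'
from h import *
def held(name=None):
    img,d,W,i=shot('wrist'); P=cloud(d,W,i).reshape(-1,3); T=T_tool()
    if name: cv2.imwrite(f'pics/{name}.png',img)
    q=(P-T[:3,3])@T[:3,:3]; q=q[~np.isnan(q[:,0])]
    near=q[(np.hypot(q[:,0],q[:,1])<.08)&(q[:,2]>-.04)&(q[:,2]<.03)]
    k=near[(near[:,2]>-.006)&(np.hypot(near[:,0],near[:,1])>.027)]
    c=np.median(k,0); I=k
    for _ in range(4):
        c=I.mean(0); nn=np.linalg.svd(I-c,full_matrices=False)[2][2]; nn*=-np.sign(nn[2]); I=k[abs((k-c)@nn)<.002]
    m=cv2.minEnclosingCircle(I[:,:2].astype(np.float32))
    return q,c,nn,I,m
if __name__=='__main__':
    q,c,nn,I,m=held('w6'); print('plate pts',len(I),'c',c.round(4),'normal',nn.round(4),'face z on tool axis',(c@nn/nn[2]).round(4),'enc',m)
    o=monitor.get_obs(); print(o['clock'],np.round(o['joint_pos'],2),o['grip_width'],o['ft_force'])
    s=I[:,:2]; a=np.arctan2(s[:,1],s[:,0]); r=np.hypot(*s.T)
    for b in range(-180,180,30):
        k=(np.degrees(a)>=b)&(np.degrees(a)<b+30); print(b,r[k].max().round(4) if k.any() else '',end='; ')
E
python3 held.py
```

```text
plate pts 29632 c [ 0.0001 -0.0212  0.0016] normal [-0.0012 -0.0025 -1.    ] face z on tool axis 0.0015 enc ((-5.190201773075387e-05, 0.0022819810546934605), 0.06378821283578873)
12.6 [ 0.41 -0.08  0.1   2.22 -0.71  0.69  0.52] 0.43670414514653544 [ 0.44882845  0.02255469 -4.23363584]
-180 0.0632; -150 0.0621; -120 0.0615; -90 0.0615; -60 0.0623; -30 0.0633; 0 0.0643; 30 0.056; 60 0.0574; 90 0.0577; 120 0.0556; 150 0.0641;
```

View pics/w6.png

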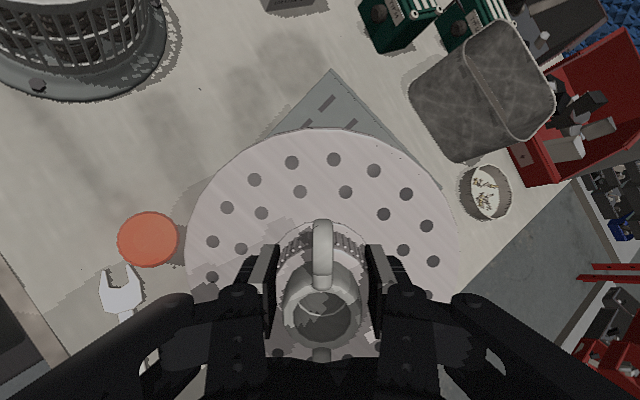

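Cover held square: face 1.5 mm past the TCP, centre at tool (0, 2.4) mm. Move over the basket and level it.

```bash
python3 - <<'E'
from h import *
x=T_tool()[:3,0]; yaw=np.degrees(np.arctan2(x[1],x[0])); print(yaw)
D=down(-30); go(([.48,-.15,.24],D),([.475,.0746,.25],D))
E
```

```text
-33.48472013752467
delta [0.0115, -0.0459, -0.071] [-25.1, -24.1, 2.1]
delta [-0.1017, -0.2383, -0.0439] [-25.1, -24.1, 2.1]
```

Request:
servo_tool --pt "0.3 0.005 -0.015 -0.03 0 0 0" --pt "0.3 0.0 -0.045 -0.065 -5 -4.8 0.4" --pt "0.3 -0.02 -0.085 -0.063 -10 -9.6 0.8" --pt "0.3 -0.042 -0.13 -0.06 -15 -14.4 1.2" --pt "0.3 -0.065 -0.17 -0.055 -20 -19.2 1.6" --pt "0.3 -0.085 -0.21 -0.05 -25.1 -24.1 2.1" --pt "0.3 -0.102 -0.238 -0.044 -25.1 -24.1 2.1" --pt "0.3 -0.102 -0.238 -0.044 -25.1 -24.1 2.1" --pt "0.3 -0.102 -0.238 -0.044 -25.1 -24.1 2.1"

```text
clock: 13.72
position: [0.4748, 0.0737, 0.2499]
ee_rot: [0.966, -0.259, 0.0, -0.0]
ft_force: [-0.0, -0.8, -4.1]
grip_width: 0.437
```

Request:
servo_tool --pt "0.3 0 0 0 0 0 -10" --pt "0.3 0 0 0 0 0 -20" --pt "0.3 0 0 0 0 0 -30" --pt "0.3 0 0 0 0 0 -40" --pt "0.3 0 0 0 0 0 -50" --pt "0.3 0 0 0 0 0 -60" --pt "0.3 0 0 0 0 0 -70" --pt "0.3 0 0 0 0 0 -80" --pt "0.3 0 0 0 0 0 -90" --pt "0.3 0 0 0 0 0 -100" --pt "0.3 0 0 0 0 0 -110" --pt "0.3 0 0 0 0 0 -120" --pt "0.3 0 0 0 0 0 -130" --pt "0.3 0 0 0 0 0 -140" --pt "0.3 0 0 0 0 0 -150" --pt "0.3 0 0 0 0 0 -160" --pt "0.3 0 0 0 0 0 -170" --pt "0.3 0 0 0 0 0 -170" --pt "0.3 0 0 0 0 0 -170"

```text
clock: 16.1
position: [0.475, 0.0733, 0.2508]
ee_rot: [0.345, 0.939, 0.0, 0.001]
ft_force: [0.3, 0.1, -4.2]
grip_width: 0.439
```

```bash
python3 - <<'E'
from held import *
q,c,nn,I,m=held('w7'); print('plate',len(I),'normal',nn.round(4),'face z',(c@nn/nn[2]).round(4),'enc',m)
s=I[:,:2]; a=np.degrees(np.arctan2(s[:,1],s[:,0])); r=np.hypot(*s.T)
for b in range(-180,180,30):
    k=(a>=b)&(a<b+30); print(b,r[k].max().round(4) if k.any() else '',end='; ')
o=monitor.get_obs(); T=T_tool(); print(o['clock'],np.round(o['joint_pos'],2),o['grip_width'],o['ft_force'],T.round(4).tolist())
E
```

```text
plate 29005 normal [ 1.e-04 -5.e-04 -1.e+00] face z 0.0013 enc ((-0.00018114347767550498, 0.004835078492760658), 0.06373296678066254)
-180 0.0634; -150 0.0607; -120 0.059; -90 0.059; -60 0.0607; -30 0.0629; 0 0.0645; 30 0.0553; 60 0.0605; 90 0.0606; 120 0.0563; 150 0.0654; 16.15 [ 0.26  0.03 -0.51  1.78  0.02  1.34  2.18] 0.4398504130145381 [ 0.13819254  0.0666085  -3.76838908] [[-0.7626, 0.6468, 0.002, 0.475], [0.6468, 0.7626, -0.0002, 0.0734], [-0.0016, 0.0011, -1.0, 0.2508], [0.0, 0.0, 0.0, 1.0]]
```

Cover slid 2.5 mm in the pads; regrip harder and check the basket from this yaw to cancel camera bias.

Request:
servo_tool --pt "0.3 0 0.02 0 0 0 0" --pt "0.3 0 0.04 0 0 0 0" --pt "0.3 0 0.055 0 0 0 0" --pt "0.3 0 0.055 0 0 0 0" --pt "0.3 0 0.055 0 0 0 0" --grip_force 110

```text
clock: 16.77
position: [0.5102, 0.1154, 0.2508]
ee_rot: [0.343, 0.939, 0.0, 0.001]
ft_force: [-0.5, 0.9, -3.6]
grip_width: 0.425
```

```bash
python3 - <<'E'
from held import *; from m import circ
q,c,nn,I,m=held('w8'); T=T_tool()
s=I[:,:2]; a=np.degrees(np.arctan2(s[:,1],s[:,0])); r=np.hypot(*s.T)
edge=[]
for b in list(range(-180,20,4))+list(range(160,180,4)):
    k=(a>=b)&(a<b+4)
    if k.any(): edge.append(s[k][r[k].argmax()])
print('cover centre in tool',circ(np.array(edge),.064,np.zeros(2)),'normal',nn.round(4),'face z',(c@nn/nn[2]).round(4))
W=q@T[:3,:3].T+T[:3,3]; print('TCP',T[:3,3].round(4))
k=(abs(W[:,2]-.096)<.004); w=W[k]; rr=np.hypot(w[:,0]-.475,w[:,1]-.0746); w=w[(rr>.05)&(rr<.066)]
an=np.degrees(np.arctan2(w[:,1]-.0746,w[:,0]-.475)); print('rim',len(w),circ(w[:,:2],.0577,np.array([.475,.0746])),'ang',np.percentile(an,[1,50,99]))
st=W[(W[:,2]>.1)&(W[:,2]<.15)&(np.hypot(W[:,0]-.475,W[:,1]-.0746)<.02)]; print('stud',len(st),st.mean(0) if len(st) else '')
f=W[(abs(W[:,2]-.008)<.012)]; rr=np.hypot(f[:,0]-.475,f[:,1]-.0746)
P4=np.load('w4.npz')['P'].reshape(-1,3); k=(abs(P4[:,2]-.096)<.004); v=P4[k]; rr=np.hypot(v[:,0]-.475,v[:,1]-.0746); v=v[(rr>.05)&(rr<.066)]
an4=np.degrees(np.arctan2(v[:,1]-.0746,v[:,0]-.475)); lo,hi=np.percentile(an,[1,99]); kk=(an4>lo)&(an4<hi); print('w4 same arc',kk.sum(),circ(v[kk][:,:2],.0577,np.array([.475,.0746])), 'all',circ(v[:,:2],.0577,np.array([.475,.0746])))
E
```

```text
cover centre in tool (array([0.00022038, 0.00589684]), np.float64(0.00042851483864125086)) normal [-3.e-04 -4.e-04 -1.e+00] face z 0.0016
TCP [0.5102 0.1152 0.2509]
rim 1428 (array([0.47588955, 0.07462191]), np.float64(0.0021437294005772043)) ang [-177.70087017  -76.99325004  177.50498482]
stud 301 [0.47344603 0.07161966 0.12605235]
w4 same arc 1341 (array([0.47523693, 0.07465223]), np.float64(0.001875910940989938)) all (array([0.47525203, 0.07465199]), np.float64(0.0018688042132240356))
```

Request:
servo_tool --pt "0.3 0 -0.01 0 0 0 0" --pt "0.3 0 -0.028 0.01 0 0 0" --pt "0.3 0 -0.045 0.03 0 0 0" --pt "0.3 0 -0.055 0.055 0 0 0" --pt "0.3 0 -0.059 0.075 0 0 0" --pt "0.3 0 -0.059 0.085 0 0 0" --pt "0.3 0 -0.059 0.085 0 0 0" --pt "0.3 0 -0.059 0.085 0 0 0"

```text
clock: 17.82
position: [0.4731, 0.0709, 0.1668]
ee_rot: [0.343, 0.939, 0.001, 0.002]
ft_force: [0.9, 0.7, -3.9]
grip_width: 0.425
```

```bash
cat > cc.py <<'E'
from held import *; from m import circ
q,c,nn,I,m=held(); T=T_tool()
s=I[:,:2]; a=np.degrees(np.arctan2(s[:,1],s[:,0])); r=np.hypot(*s.T); edge=[]
for b in list(range(-180,20,4))+list(range(160,180,4)):
    k=(a>=b)&(a<b+4)
    if k.any(): edge.append(s[k][r[k].argmax()])
x,e=circ(np.array(edge),.064,np.zeros(2)); f=(c@nn/nn[2]); cw=T[:3,:3]@np.array([x[0],x[1],f+.005])+T[:3,3]
print('cover in tool',x.round(4),e.round(4),'normal',nn.round(4),'face z',f.round(4)); print('cover world',cw.round(4),'TCP',T[:3,3].round(4))
dv=T[:3,:3].T@(np.array([.4756,.0746,.096])-cw); print('to go (tool)',dv.round(4)); o=monitor.get_obs(); print(o['clock'],o['ft_force'].round(1),o['torque'].round(2),o['grip_width'],np.round(o['joint_pos'],2))
E
python3 cc.py
```

```text
cover in tool [0.0001 0.0058] 0.0004 normal [ 1.e-04 -6.e-04 -1.e+00] face z 0.0015
cover world [0.4769 0.0754 0.1603] TCP [0.4731 0.071  0.1668]
to go (tool) [ 0.0006 -0.0016  0.0643]
17.875 [ 0.3  0.1 -4.2] [-0.02  0.04 -0.08] 0.4231089270275299 [ 0.25  0.09 -0.52  1.9   0.05  1.16  2.16]
```

Request:
servo_tool --pt "0.3 0.0005 -0.0015 0.005 0 0 0" --pt "0.3 0.0005 -0.0015 0.015 0 0 0" --pt "0.3 0.0005 -0.0015 0.025 0 0 0" --pt "0.3 0.0005 -0.0015 0.035 0 0 0" --pt "0.3 0.0005 -0.0015 0.045 0 0 0" --pt "0.3 0.0005 -0.0015 0.052 0 0 0" --pt "0.3 0.0005 -0.0015 0.052 0 0 0" --pt "0.3 0.0005 -0.0015 0.052 0 0 0"

```text
clock: 18.88
position: [0.4716, 0.07, 0.1142]
ee_rot: [0.343, 0.939, 0.0, 0.001]
ft_force: [-0.5, 0.1, -3.6]
grip_width: 0.42
```

```bash
python3 cc.py
```

```text
cover in tool [0.0001 0.0057] 0.0004 normal [-4.e-04 -3.e-04 -1.e+00] face z 0.0016
cover world [0.4752 0.0744 0.1077] TCP [0.4717 0.07   0.1143]
to go (tool) [-0.0001  0.0003  0.0117]
18.925 [-0.  -0.5 -4.5] [ 0.01 -0.01 -0.  ] 0.4270532747726349 [ 0.24  0.15 -0.52  1.96  0.09  1.05  2.13]
```

Request:
servo_tool --pt "0.3 0 0 0.003 0 0 0" --pt "0.3 0 0 0.006 0 0 0" --pt "0.3 0 0 0.009 0 0 0" --pt "0.3 0 0 0.0115 0 0 0" --pt "0.3 0 0 0.0115 0 0 0" --pt "0.3 0 0 0.0115 0 0 0"

```text
clock: 19.68
position: [0.4716, 0.0699, 0.1028]
ee_rot: [0.343, 0.939, 0.0, 0.001]
ft_force: [-2.0, -0.3, 4.7]
grip_width: 0.427
```

```bash
python3 cc.py
```

```text
cover in tool [0.0001 0.0057] 0.0004 normal [-0.0018  0.001  -1.    ] face z 0.0014
cover world [0.4752 0.0744 0.0963] TCP [0.4715 0.0699 0.1027]
to go (tool) [-0.0002  0.0005  0.0003]
19.725 [-1.4 -0.9  4.9] [-0.    0.53  0.  ] 0.42621087389384255 [ 0.24  0.16 -0.52  1.97  0.1   1.03  2.12]
```

Seated with ~9 N. Release, centre, rise and look at the nut.

Request:
servo_tool --pt "0.75 0 0 0 0 0 0" --pt "0.75 0 0 0 0 0 0" --pt "0.75 0 0 0 0 0 0" --pt "0.75 0 0.003 -0.01 0 0 0" --pt "0.75 0 0.0055 -0.03 0 0 0" --pt "0.75 0 0.0055 -0.06 0 0 0" --pt "0.75 0 0.0055 -0.08 0 0 0" --pt "0.75 0 0.0055 -0.08 0 0 0" --pt "0.75 0 0.0055 -0.08 0 0 0" --grip_force 60

```text
clock: 20.85
position: [0.4745, 0.0741, 0.1819]
ee_rot: [0.343, 0.939, 0.0, 0.001]
ft_force: [0.3, -0.3, 0.1]
grip_width: 0.751
```

```bash
cat > nut.py <<'E'
import sys; from h import *; from m import circ
img,d,W,i=shot('wrist'); P=cloud(d,W,i).reshape(-1,3); P=P[~np.isnan(P[:,0])]; T=T_tool()
if len(sys.argv)>1: cv2.imwrite(f'pics/{sys.argv[1]}.png',img)
c0=np.array([.4754,.0745]); r=np.hypot(*(P[:,:2]-c0).T)
pl=P[(r>.03)&(r<.058)&(P[:,2]<.112)&(P[:,2]>.09)]; c=pl.mean(0); n=np.linalg.svd(pl-c,full_matrices=False)[2][2]; print('plate face z',np.median(pl[:,2]).round(4),'tilt',np.degrees(np.arccos(abs(n[2]))).round(2),len(pl))
e=P[(r<.075)&(abs(P[:,2]-.101)<.003)]; a=np.degrees(np.arctan2(e[:,1]-c0[1],e[:,0]-c0[0])); R_=np.hypot(*(e[:,:2]-c0).T); ed=np.array([e[(a>=b)&(a<b+5)][R_[(a>=b)&(a<b+5)].argmax()][:2] for b in range(-180,180,5) if ((a>=b)&(a<b+5)).sum()>20 and R_[(a>=b)&(a<b+5)].max()>.058]); 
if len(ed)>10: print('cover centre',circ(ed,.064,c0),len(ed))
w=P[(r<.04)&(P[:,2]>.123)&(P[:,2]<.17)]; 
print('z hist',[(round(float(x),3),int(y)) for x,y in zip(np.arange(.115,.172,.002),np.histogram(P[r<.04][:,2],np.arange(.115,.174,.002))[0])])
zt=np.percentile(w[:,2],99); ww=w[w[:,2]>.128]; q=ww[:,:2]-c0; rr=np.hypot(*q.T); q=q[(rr>.021)&(rr<.038)]
ang=np.degrees(.5*np.arctan2((2*q[:,0]*q[:,1]).sum(),(q[:,0]**2-q[:,1]**2).sum())); x=T[:3,0]
print('wing top z',zt.round(4),'wing az',ang.round(1),'tool yaw',np.degrees(np.arctan2(x[1],x[0])).round(1),'n',len(q))
o=monitor.get_obs(); print('TCP',T[:3,3].round(4),o['clock'],o['ft_force'].round(1),o['torque'].round(2),np.round(o['joint_pos'],2)); go(([.4754,.0745,.126],None))
E
python3 nut.py w9
```

```text
plate face z 0.1013 tilt 0.02 15583
cover centre (array([0.4749307 , 0.07382205]), np.float64(0.0005658803167427717)) 71
z hist [(0.115, 47), (0.117, 123), (0.119, 391), (0.121, 540), (0.123, 32), (0.125, 40), (0.127, 50), (0.129, 83), (0.131, 118), (0.133, 95), (0.135, 106), (0.137, 137), (0.139, 154), (0.141, 187), (0.143, 107), (0.145, 174), (0.147, 776), (0.149, 158), (0.151, 331), (0.153, 369), (0.155, 176), (0.157, 0), (0.159, 0), (0.161, 0), (0.163, 0), (0.165, 0), (0.167, 0), (0.169, 0), (0.171, 0)]
wing top z 0.156 wing az 49.6 tool yaw 139.9 n 631
TCP [0.4743 0.0741 0.1817] 20.9 [-0.  -0.5 -0.8] [-0.04  0.03 -0.01] [ 0.25  0.08 -0.52  1.88  0.04  1.19  2.16]
delta [-0.0005, 0.001, 0.0557] [0.0, 0.0, 0.0]
```

View pics/w9.png

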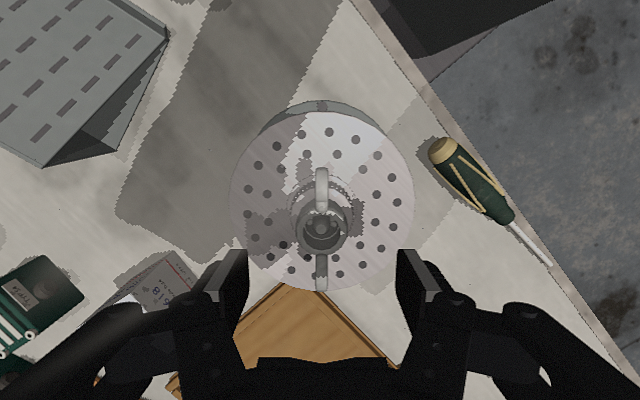

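Cover is flat (tilt 0.02°) and centred. The nut is lifted about 10 mm, so it needs about 1.25 turns. Grip the boss.

Request:
servo_tool --pt "0.65 0 0.001 0.015 0 0 0" --pt "0.65 0 0.001 0.03 0 0 0" --pt "0.65 0 0.001 0.042 0 0 0" --pt "0.65 0 0.001 0.0465 0 0 0" --pt "0.65 0 0.001 0.0465 0 0 0" --pt "0.2 0 0.001 0.0465 0 0 0" --pt "0.2 0 0.001 0.0465 0 0 0" --pt "0.2 0 0.001 0.0465 0 0 0" --pt "0.2 0 0.001 0.0465 0 0 0" --grip_force 45

```text
clock: 22.02
position: [0.4758, 0.0749, 0.1364]
ee_rot: [0.343, 0.939, 0.0, 0.001]
ft_force: [0.4, -0.2, 4.3]
grip_width: 0.299
```

Request:
servo_tool --pt "0.2 0 0 0.0003 0 0 10" --pt "0.2 0 0 0.0006 0 0 20" --pt "0.2 0 0 0.0008 0 0 30" --pt "0.2 0 0 0.0011 0 0 40" --pt "0.2 0 0 0.0014 0 0 50" --pt "0.2 0 0 0.0017 0 0 60" --pt "0.2 0 0 0.0019 0 0 70" --pt "0.2 0 0 0.0022 0 0 80" --pt "0.2 0 0 0.0025 0 0 90" --pt "0.2 0 0 0.0028 0 0 100" --pt "0.2 0 0 0.0031 0 0 110" --pt "0.2 0 0 0.0033 0 0 120"

```text
clock: 23.52
position: [0.4755, 0.0724, 0.133]
ee_rot: [0.986, 0.169, 0.001, 0.002]
ft_force: [-4.2, -9.0, 8.6]
grip_width: 0.301
```

```bash
python3 nut.py
```

```text
plate face z 0.1014 tilt 0.08 19415
cover centre (array([0.4750773 , 0.07580366]), np.float64(0.000518831080471109)) 57
z hist [(0.115, 128), (0.117, 178), (0.119, 481), (0.121, 693), (0.123, 38), (0.125, 66), (0.127, 166), (0.129, 172), (0.131, 207), (0.133, 198), (0.135, 222), (0.137, 319), (0.139, 363), (0.141, 545), (0.143, 1312), (0.145, 551), (0.147, 718), (0.149, 738), (0.151, 664), (0.153, 195), (0.155, 215), (0.157, 209), (0.159, 232), (0.161, 218), (0.163, 205), (0.165, 167), (0.167, 174), (0.169, 478), (0.171, 445)]
wing top z 0.1693 wing az -73.3 tool yaw 18.9 n 2037
TCP [0.4755 0.0724 0.1329] 23.575 [-1.6 -8.9  6.8] [-2.03  0.59 -0.11] [ 0.11  0.12 -0.38  1.94  0.05  1.09  0.04]
delta [0.0006, -0.002, 0.0069] [0.0, 0.0, 0.0]
```

Request:
servo_tool --pt "0.2 0 -0.0015 0.0003 0 0 10" --pt "0.2 0 -0.0015 0.0006 0 0 20" --pt "0.2 0 -0.0015 0.0008 0 0 30" --pt "0.2 0 -0.0015 0.0011 0 0 40" --pt "0.2 0 -0.0015 0.0014 0 0 50" --pt "0.2 0 -0.0015 0.0017 0 0 60" --pt "0.2 0 -0.0015 0.0019 0 0 70" --pt "0.2 0 -0.0015 0.0022 0 0 80" --pt "0.2 0 -0.0015 0.0025 0 0 90" --pt "0.2 0 -0.0015 0.0028 0 0 100" --pt "0.2 0 -0.0015 0.0031 0 0 110" --pt "0.2 0 -0.0015 0.0033 0 0 120" --pt "0.2 0 -0.0015 0.0036 0 0 130"

```text
clock: 25.2
position: [0.474, 0.0747, 0.1293]
ee_rot: [-0.57, 0.821, -0.001, -0.001]
ft_force: [-7.7, -4.6, 10.7]
grip_width: 0.299
```

```bash
python3 nut.py
```

```text
plate face z 0.1014 tilt 0.15 20248
cover centre (array([0.4770932 , 0.07519156]), np.float64(0.0005549880990286659)) 59
z hist [(0.115, 119), (0.117, 213), (0.119, 442), (0.121, 646), (0.123, 143), (0.125, 139), (0.127, 162), (0.129, 186), (0.131, 222), (0.133, 229), (0.135, 320), (0.137, 461), (0.139, 1281), (0.141, 842), (0.143, 707), (0.145, 714), (0.147, 760), (0.149, 198), (0.151, 207), (0.153, 210), (0.155, 236), (0.157, 223), (0.159, 204), (0.161, 165), (0.163, 170), (0.165, 364), (0.167, 573), (0.169, 163), (0.171, 280)]
wing top z 0.1689 wing az -10.7 tool yaw -111.0 n 2095
TCP [0.4739 0.0749 0.1292] 25.25 [-8.7 -4.3 10.9] [-1.1   1.97 -0.15] [-0.03  0.12 -0.24  1.95  0.03  1.08 -2.22]
delta [-0.0002, -0.0016, 0.0032] [0.0, 0.0, 0.0]
```

Lift is about 1.5 mm now. Regrip half a turn back.

Request:
servo_tool --pt "0.6 0 0 0 0 0 0" --pt "0.6 0 0 0 0 0 0" --pt "0.6 0 0 -0.01 0 0 0" --pt "0.6 0 0 -0.025 0 0 0" --pt "0.6 0 0 -0.04 0 0 0" --pt "0.6 0 0 -0.04 0 0 -10" --pt "0.6 0 0 -0.04 0 0 -20" --pt "0.6 0 0 -0.04 0 0 -30" --pt "0.6 0 0 -0.04 0 0 -40" --pt "0.6 0 0 -0.04 0 0 -50" --pt "0.6 0 0 -0.04 0 0 -60" --pt "0.6 0 0 -0.04 0 0 -70" --pt "0.6 0 0 -0.04 0 0 -80" --pt "0.6 0 0 -0.04 0 0 -90" --pt "0.6 0 0 -0.04 0 0 -100" --pt "0.6 0 0 -0.04 0 0 -110" --pt "0.6 0 0 -0.04 0 0 -120" --pt "0.6 0 0 -0.04 0 0 -130" --pt "0.6 0 0 -0.04 0 0 -140" --pt "0.6 0 0 -0.04 0 0 -150"

```text
clock: 27.75
position: [0.4752, 0.0763, 0.1701]
ee_rot: [0.939, 0.344, 0.001, 0.001]
ft_force: [0.6, 0.3, 0.1]
grip_width: 0.601
```

Request:
servo_tool --pt "0.6 0 0 0 0 0 -10" --pt "0.6 0 0 0 0 0 -20" --pt "0.6 0 0 0 0 0 -30" --pt "0.6 0 0 0 0 0 -30" --pt "0.6 0 0 0 0 0 -30"

```text
clock: 28.38
position: [0.4751, 0.0763, 0.1695]
ee_rot: [0.821, 0.571, 0.001, 0.001]
ft_force: [0.2, 0.1, -0.1]
grip_width: 0.602
```

```bash
python3 nut.py
```

```text
plate face z 0.1014 tilt 0.03 16372
cover centre (array([0.47623387, 0.07456358]), np.float64(0.0006443350712722995)) 64
z hist [(0.115, 75), (0.117, 151), (0.119, 399), (0.121, 509), (0.123, 109), (0.125, 97), (0.127, 92), (0.129, 110), (0.131, 118), (0.133, 116), (0.135, 119), (0.137, 198), (0.139, 461), (0.141, 762), (0.143, 250), (0.145, 327), (0.147, 402), (0.149, 69), (0.151, 0), (0.153, 0), (0.155, 0), (0.157, 0), (0.159, 0), (0.161, 0), (0.163, 0), (0.165, 0), (0.167, 0), (0.169, 0), (0.171, 5)]
wing top z 0.1494 wing az -21.2 tool yaw 69.7 n 697
TCP [0.475  0.0763 0.1694] 28.425 [-0.1  0.1 -0.3] [-0.02 -0.   -0.01] [ 0.09  0.08 -0.36  1.9   0.03  1.17  0.94]
delta [-0.0016, 0.0009, 0.0434] [0.0, 0.0, 0.0]
```

Request:
servo_tool --pt "0.6 -0.0015 0.001 0.015 0 0 0" --pt "0.6 -0.0015 0.001 0.03 0 0 0" --pt "0.6 -0.0015 0.001 0.038 0 0 0" --pt "0.6 -0.0015 0.001 0.041 0 0 0" --pt "0.6 -0.0015 0.001 0.041 0 0 0" --pt "0.2 -0.0015 0.001 0.041 0 0 0" --pt "0.2 -0.0015 0.001 0.041 0 0 0" --pt "0.2 -0.0015 0.001 0.041 0 0 0"

```text
clock: 29.42
position: [0.4755, 0.0742, 0.1284]
ee_rot: [0.82, 0.573, 0.001, 0.001]
ft_force: [-2.8, -3.5, 5.2]
grip_width: 0.302
```

Request:
servo_tool --pt "0.2 0 0 0.0003 0 0 10" --pt "0.2 0 0 0.0006 0 0 20" --pt "0.2 0 0 0.0008 0 0 30" --pt "0.2 0 0 0.0011 0 0 40" --pt "0.2 0 0 0.0014 0 0 50" --pt "0.2 0 0 0.0017 0 0 60" --pt "0.2 0 0 0.0019 0 0 70" --pt "0.2 0 0 0.0022 0 0 80" --pt "0.2 0 0 0.0025 0 0 90" --pt "0.2 0 0 0.0025 0 0 100" --pt "0.2 0 0 0.0025 0 0 110" --pt "0.2 0 0 0.0025 0 0 110"

```text
clock: 30.92
position: [0.4763, 0.0743, 0.1266]
ee_rot: [0.939, -0.344, 0.002, -0.001]
ft_force: [-2.3, -2.7, 9.0]
grip_width: 0.304
```

```bash
python3 nut.py
```

```text
plate face z 0.1013 tilt 0.04 20192
cover centre (array([0.47642345, 0.07523573]), np.float64(0.00047170957890808657)) 58
z hist [(0.115, 118), (0.117, 176), (0.119, 417), (0.121, 585), (0.123, 137), (0.125, 150), (0.127, 180), (0.129, 200), (0.131, 258), (0.133, 348), (0.135, 378), (0.137, 992), (0.139, 1116), (0.141, 773), (0.143, 719), (0.145, 864), (0.147, 239), (0.149, 203), (0.151, 224), (0.153, 215), (0.155, 235), (0.157, 175), (0.159, 174), (0.161, 179), (0.163, 675), (0.165, 260), (0.167, 191), (0.169, 322), (0.171, 520)]
wing top z 0.1694 wing az 43.8 tool yaw -40.1 n 2666
TCP [0.4763 0.0743 0.1266] 30.975 [-2.1 -3.5  9.5] [-0.71  0.58 -0.08] [-0.02  0.12 -0.24  1.95  0.03  1.07 -0.98]
delta [-0.0008, 0.0004, 0.0006] [0.0, 0.0, 0.0]
```

Request:
servo_tool --pt "0.2 0 0 0 0 0 10" --pt "0.2 0 0 0 0 0 20" --pt "0.2 0 0 0 0 0 30" --pt "0.2 0 0 0 0 0 40" --pt "0.2 0 0 0 0 0 40"

```text
clock: 31.6
position: [0.4764, 0.074, 0.1266]
ee_rot: [0.765, -0.645, 0.002, -0.001]
ft_force: [-1.3, -3.1, 8.9]
grip_width: 0.301
```

```bash
python3 -c "
from h import *
o=monitor.get_obs(); print(o['clock'],o['ft_force'].round(1),o['torque'].round(3),np.round(o['joint_pos'],3),o['grip_width'])"
```

```text
31.6 [-1.3 -3.1  8.9] [-0.879  0.334 -0.023] [-0.065  0.117 -0.196  1.953  0.028  1.07  -1.674] 0.30115987852021014
```

Request:
servo_tool --pt "0.2 0 0 0 0 0 10" --pt "0.2 0 0 0 0 0 20" --pt "0.2 0 0 0 0 0 20"

```text
clock: 31.98
position: [0.4764, 0.0739, 0.1266]
ee_rot: [-0.641, 0.768, -0.002, 0.001]
ft_force: [-1.1, -4.2, 8.8]
grip_width: 0.308
```

```bash
python3 -c "
from h import *
o=monitor.get_obs(); print(o['clock'],o['ft_force'].round(1),o['torque'].round(3),np.round(o['joint_pos'],3),o['grip_width'])"; python3 nut.py
```

```text
31.975 [-1.1 -4.2  8.8] [-1.06   0.341 -0.042] [-0.085  0.116 -0.175  1.954  0.025  1.07  -2.02 ] 0.30809545845212466
plate face z 0.1013 tilt 0.04 20213
cover centre (array([0.4766535 , 0.07537435]), np.float64(0.0005223359605816367)) 59
z hist [(0.115, 124), (0.117, 211), (0.119, 458), (0.121, 523), (0.123, 116), (0.125, 161), (0.127, 179), (0.129, 221), (0.131, 259), (0.133, 333), (0.135, 364), (0.137, 1011), (0.139, 1098), (0.141, 758), (0.143, 752), (0.145, 856), (0.147, 250), (0.149, 194), (0.151, 215), (0.153, 225), (0.155, 234), (0.157, 179), (0.159, 182), (0.161, 169), (0.163, 678), (0.165, 247), (0.167, 196), (0.169, 346), (0.171, 498)]
wing top z 0.1694 wing az 2.0 tool yaw -100.2 n 2629
TCP [0.4764 0.0739 0.1266] 32.025 [-1.4 -4.7  9.2] [-1.05  0.35 -0.02] [-0.08  0.12 -0.17  1.95  0.03  1.07 -2.02]
delta [-0.0004, 0.0011, 0.0006] [0.0, 0.0, 0.0]
```

Request:
servo_tool --pt "0.2 0 0 0 0 0 10" --pt "0.2 0 0 0 0 0 20" --pt "0.2 0 0 0 0 0 28" --pt "0.2 0 0 0 0 0 28"

```text
clock: 32.52
position: [0.4763, 0.0737, 0.1266]
ee_rot: [-0.436, 0.9, -0.001, 0.002]
ft_force: [-1.4, -5.4, 9.4]
grip_width: 0.31
```

```bash
python3 -c "
from h import *
o=monitor.get_obs(); print(o['clock'],o['ft_force'].round(1),o['torque'].round(3),np.round(o['joint_pos'],3),o['grip_width'])"
```

```text
32.525 [-1.4 -5.4  9.4] [-1.24   0.44  -0.082] [-0.112  0.114 -0.146  1.955  0.021  1.07  -2.505] 0.3097720967671407
```

Request:
servo_tool --pt "0.65 0 0 0 0 0 0" --pt "0.65 0 0 0 0 0 0" --pt "0.65 0 0 -0.01 0 0 0" --pt "0.65 0 0 -0.025 0 0 0" --pt "0.65 0 0 -0.042 0 0 0" --pt "0.65 0 0 -0.042 0 0 -10" --pt "0.65 0 0 -0.042 0 0 -20" --pt "0.65 0 0 -0.042 0 0 -30" --pt "0.65 0 0 -0.042 0 0 -40" --pt "0.65 0 0 -0.042 0 0 -50" --pt "0.65 0 0 -0.042 0 0 -60" --pt "0.65 0 0 -0.042 0 0 -70" --pt "0.65 0 0 -0.042 0 0 -80" --pt "0.65 0 0 -0.042 0 0 -90" --pt "0.65 0 0 -0.042 0 0 -100" --pt "0.65 0 0 -0.042 0 0 -110" --pt "0.65 0 0 -0.042 0 0 -120" --pt "0.65 0 0 -0.042 0 0 -130" --pt "0.65 0 0 -0.042 0 0 -140" --pt "0.65 0 0 -0.042 0 0 -140"

```text
clock: 35.02
position: [0.4757, 0.0746, 0.1685]
ee_rot: [0.995, 0.103, 0.002, 0.0]
ft_force: [-0.1, -0.2, 0.2]
grip_width: 0.651
```

```bash
python3 nut.py
```

```text
plate face z 0.1014 tilt 0.03 16581
cover centre (array([0.47633949, 0.0752443 ]), np.float64(0.0006685551963025784)) 66
z hist [(0.115, 120), (0.117, 137), (0.119, 368), (0.121, 595), (0.123, 88), (0.125, 88), (0.127, 123), (0.129, 148), (0.131, 172), (0.133, 166), (0.135, 213), (0.137, 618), (0.139, 645), (0.141, 379), (0.143, 384), (0.145, 405), (0.147, 33), (0.149, 0), (0.151, 0), (0.153, 0), (0.155, 0), (0.157, 0), (0.159, 0), (0.161, 0), (0.163, 0), (0.165, 0), (0.167, 0), (0.169, 0), (0.171, 7)]
wing top z 0.147 wing az -39.8 tool yaw 11.7 n 941
TCP [0.4756 0.0746 0.1684] 35.075 [0.3 0.2 0.6] [-0.02  0.02 -0.  ] [-0.03  0.08 -0.23  1.9   0.02  1.16 -0.06]
delta [-0.0003, -0.0, 0.0424] [0.0, 0.0, 0.0]
```

Nut is seated (wing top 147 mm) but not yet tight; wings at -40°. Regrip.

Request:
servo_tool --pt "0.65 0 0 0 0 0 -10" --pt "0.65 0 0 0 0 0 -20" --pt "0.65 0 0 0 0 0 -30" --pt "0.65 0 0 0 0 0 -38.5" --pt "0.65 0 0 0.015 0 0 -38.5" --pt "0.65 0 0 0.03 0 0 -38.5" --pt "0.65 0 0 0.039 0 0 -38.5" --pt "0.65 0 0 0.041 0 0 -38.5" --pt "0.65 0 0 0.041 0 0 -38.5" --pt "0.2 0 0 0.041 0 0 -38.5" --pt "0.2 0 0 0.041 0 0 -38.5" --pt "0.2 0 0 0.041 0 0 -38.5" --pt "0.2 0 0 0.041 0 0 -38.5" --grip_force 60

```text
clock: 36.7
position: [0.4755, 0.0743, 0.1273]
ee_rot: [0.905, 0.426, 0.001, 0.001]
ft_force: [-3.3, -1.8, 6.3]
grip_width: 0.296
```

```bash
cat > st.py <<'E'
from h import *
o=monitor.get_obs(); x=T_tool()[:3,0]; print(o['clock'],'F',o['ft_force'].round(1),'M',o['torque'].round(3),'tau7',o['tau'].round(3)[[4,6]],'j7',o['joint_pos'][6].round(3),'yaw',np.degrees(np.arctan2(x[1],x[0])).round(1),'grip',o['grip_width'].round(3),o['position'].round(4))
E
python3 st.py
```

```text
Traceback (most recent call last):
  File "st.py", line 2, in <module>
    o=monitor.get_obs(); x=T_tool()[:3,0]; print(o['clock'],'F',o['ft_force'].round(1),'M',o['torque'].round(3),'tau7',o['tau'].round(3)[[4,6]],'j7',o['joint_pos'][6].round(3),'yaw',np.degrees(np.arctan2(x[1],x[0])).round(1),'grip',o['grip_width'].round(3),o['position'].round(4))
                                                                                                                                                                                                                                        ^^^^^^^^^^^^^^^^^^^^^
AttributeError: 'float' object has no attribute 'round'
```

Request:
servo_tool --pt "0.2 0 0 0 0 0 5" --pt "0.2 0 0 0 0 0 10" --pt "0.2 0 0 0 0 0 15" --pt "0.2 0 0 0 0 0 15"

```text
clock: 37.2
position: [0.4756, 0.0744, 0.1272]
ee_rot: [0.953, 0.304, 0.001, 0.001]
ft_force: [-2.7, -0.7, 5.7]
grip_width: 0.298
```

```bash
python3 st.py
```

```text
Traceback (most recent call last):
  File "st.py", line 2, in <module>
    o=monitor.get_obs(); x=T_tool()[:3,0]; print(o['clock'],'F',o['ft_force'].round(1),'M',o['torque'].round(3),'tau7',o['tau'].round(3)[[4,6]],'j7',o['joint_pos'][6].round(3),'yaw',np.degrees(np.arctan2(x[1],x[0])).round(1),'grip',o['grip_width'].round(3),o['position'].round(4))
                                                                                                                                                                                                                                        ^^^^^^^^^^^^^^^^^^^^^
AttributeError: 'float' object has no attribute 'round'
```

```bash
sed -i "s/o\['grip_width'\].round(3)/round(float(o['grip_width']),3)/" st.py; python3 st.py
```

```text
37.2 F [-2.7 -0.7  5.7] M [-0.336  0.628 -0.12 ] tau7 [-0.062 -0.74 ] j7 0.339 yaw 35.4 grip 0.298 [0.4756 0.0744 0.1272]
```

Request:
servo_tool --pt "0.2 0 0 0 0 0 5" --pt "0.2 0 0 0 0 0 10" --pt "0.2 0 0 0 0 0 15" --pt "0.2 0 0 0 0 0 15"

```text
clock: 37.7
position: [0.4757, 0.0745, 0.1271]
ee_rot: [0.984, 0.178, 0.001, 0.0]
ft_force: [-1.5, -2.4, 6.2]
grip_width: 0.301
```

```bash
python3 st.py
```

```text
37.7 F [-1.5 -2.4  6.2] M [-0.281  0.419 -0.03 ] tau7 [-0.116 -0.814] j7 0.081 yaw 20.5 grip 0.301 [0.4757 0.0745 0.1271]
```

Request:
servo_tool --pt "0.2 0 0 0 0 0 5" --pt "0.2 0 0 0 0 0 10" --pt "0.2 0 0 0 0 0 15" --pt "0.2 0 0 0 0 0 15"

```text
clock: 38.2
position: [0.4759, 0.0745, 0.1271]
ee_rot: [0.999, 0.048, 0.002, 0.0]
ft_force: [-0.3, -0.5, 5.2]
grip_width: 0.302
```

```bash
python3 st.py
```

```text
38.2 F [-0.3 -0.5  5.2] M [-0.27   0.197 -0.039] tau7 [-0.188 -0.767] j7 -0.178 yaw 5.5 grip 0.302 [0.4759 0.0745 0.1271]
```

Request:
servo_tool --pt "0.2 0 0 0 0 0 6" --pt "0.2 0 0 0 0 0 12" --pt "0.2 0 0 0 0 0 18" --pt "0.2 0 0 0 0 0 18"

```text
clock: 38.7
position: [0.476, 0.0745, 0.127]
ee_rot: [0.994, -0.108, 0.002, -0.0]
ft_force: [-0.3, -1.1, 4.5]
grip_width: 0.299
```

```bash
python3 st.py
```

```text
38.7 F [-0.3 -1.1  4.5] M [-0.223 -0.126 -0.129] tau7 [-0.241 -0.927] j7 -0.489 yaw -12.4 grip 0.299 [0.476  0.0745 0.127 ]
```

Request:
servo_tool --pt "0.2 0 0 0 0 0 6" --pt "0.2 0 0 0 0 0 12" --pt "0.2 0 0 0 0 0 18" --pt "0.2 0 0 0 0 0 18"

```text
clock: 39.2
position: [0.4761, 0.074, 0.1269]
ee_rot: [0.965, -0.262, 0.002, -0.0]
ft_force: [2.2, -3.6, 4.1]
grip_width: 0.295
```

```bash
python3 st.py; python3 nut.py w10
```

```text
39.2 F [ 2.2 -3.6  4.1] M [-0.816 -0.431 -0.021] tau7 [-1.193 -1.054] j7 -0.8 yaw -30.4 grip 0.295 [0.4761 0.074  0.1269]
plate face z 0.1013 tilt 0.03 20204
cover centre (array([0.47644277, 0.07489463]), np.float64(0.0005448904320802696)) 59
z hist [(0.115, 135), (0.117, 162), (0.119, 421), (0.121, 572), (0.123, 123), (0.125, 157), (0.127, 185), (0.129, 189), (0.131, 259), (0.133, 316), (0.135, 371), (0.137, 1215), (0.139, 851), (0.141, 833), (0.143, 703), (0.145, 793), (0.147, 207), (0.149, 183), (0.151, 224), (0.153, 225), (0.155, 239), (0.157, 178), (0.159, 180), (0.161, 166), (0.163, 538), (0.165, 392), (0.167, 180), (0.169, 326), (0.171, 461)]
wing top z 0.1693 wing az 53.8 tool yaw -30.3 n 2512
TCP [0.4761 0.0741 0.1269] 39.25 [ 2.8 -3.7  5.9] [-0.87 -0.46  0.04] [-0.08  0.12 -0.18  1.95  0.02  1.07 -0.8 ]
delta [-0.0008, -0.0, 0.0009] [0.0, 0.0, 0.0]
```

View pics/w10.png

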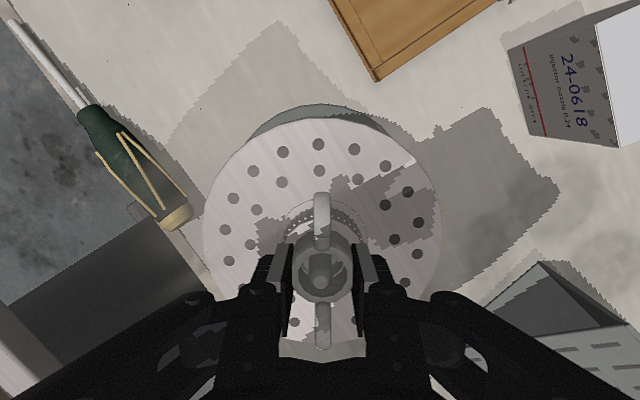

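The nut follows the hand (wing still in line at (322,190)). Holding a small hard count of readings, I keep turning and watch torque and torque trend.

Request:
servo_tool --pt "0.2 0 0 0 0 0 8" --pt "0.2 0 0 0 0 0 16" --pt "0.2 0 0 0 0 0 24" --pt "0.2 0 0 0 0 0 32" --pt "0.2 0 0 0 0 0 40"

```text
clock: 39.88
position: [0.476, 0.0724, 0.1271]
ee_rot: [0.816, -0.578, 0.002, 0.0]
ft_force: [-12.6, -0.9, -3.3]
grip_width: 0.299
```

```bash
python3 st.py; python3 - <<'E'
from h import *
# wing direction and cover hole pattern in image: unwarp top view at plate height
for nm in ('w9','now'):
    if nm=='now':
        img,d,W,i=shot('wrist'); T=T_tool(); cv2.imwrite('pics/now.png',img)
P=cloud(d,W,i); T=T_tool(); q=(P-T[:3,3])@T[:3,:3]
m=(abs(q[...,0])<.0135)&(q[...,2]>-.026)&(q[...,2]<-.012)&(abs(q[...,1])<.04)&(abs(q[...,1])>.018)
s=q[m]; print(len(s),'wing slope deg',np.degrees(np.polyfit(s[:,1],s[:,0],1)[0]).round(1),'front',s[s[:,1]<0][:,0].mean() if (s[:,1]<0).any() else '','back',s[s[:,1]>0][:,0].mean() if (s[:,1]>0).any() else '')
b=q[(np.hypot(q[...,0],q[...,1])<.014)&(np.hypot(q[...,0],q[...,1])>.0115)&(q[...,2]<0)]; print('boss top z',np.round(T[2,3]-np.percentile(b[:,2],[5,25,50]),4))
st=q[(np.hypot(q[...,0],q[...,1])<.005)]; print('stud top z',np.round(T[2,3]-np.percentile(st[:,2],[5,50]),4))
E
```

```text
39.875 F [-12.6  -0.9  -3.3] M [0.444 2.584 0.052] tau7 [-1.973  2.046] j7 -1.497 yaw -70.6 grip 0.299 [0.476  0.0724 0.1271]
660 wing slope deg 3.5 front -0.00158599153578892 back 0.0016655857647607099
boss top z [0.2124 0.2078 0.1616]
stud top z [0.1429 0.1415]
```

Request:
servo_tool --pt "0.2 0 0 0 0 0 0" --pt "0.2 0 0 0 0 0 0"

```text
clock: 40.17
position: [0.4752, 0.0749, 0.1263]
ee_rot: [0.817, -0.576, 0.001, -0.0]
ft_force: [0.4, -1.9, 1.0]
grip_width: 0.299
```

```bash
python3 st.py
```

```text
40.175 F [ 0.4 -1.9  1. ] M [-0.225  0.178  0.041] tau7 [-0.333 -0.001] j7 -1.494 yaw -70.3 grip 0.299 [0.4752 0.0749 0.1263]
```

Request:
servo_tool --pt "0.2 0 0 0 0 0 5" --pt "0.2 0 0 0 0 0 10" --pt "0.2 0 0 0 0 0 10"

```text
clock: 40.55
position: [0.4753, 0.0749, 0.1263]
ee_rot: [0.764, -0.646, 0.001, -0.001]
ft_force: [1.4, 0.3, 1.2]
grip_width: 0.298
```

```bash
python3 st.py
```

```text
40.55 F [1.4 0.3 1.2] M [ 0.002  0.139 -0.017] tau7 [ 0.042 -0.923] j7 -1.669 yaw -80.4 grip 0.298 [0.4753 0.0749 0.1263]
```

```bash
cat > wg.py <<'E'
from h import *
img,d,W,i=shot('wrist'); cv2.imwrite('pics/now.png',img)
P=cloud(d,W,i); T=T_tool(); q=((P-T[:3,3])@T[:3,:3])
m=(q[...,2]>-.024)&(q[...,2]<-.012)&(abs(q[...,1])<.04)&(abs(q[...,1])>.018)&(abs(q[...,0])<.0135)
s=q[m]; x=T[:3,0]; yaw=np.degrees(np.arctan2(x[1],x[0])); sl=np.degrees(np.arctan(np.polyfit(s[:,1],s[:,0],1)[0])); print(len(s),'wing slope in tool',sl.round(1),'yaw',yaw.round(1))
print('front',s[s[:,1]<0].mean(0).round(4),'back',s[s[:,1]>0].mean(0).round(4))
w=P[m]; print('wing top z',np.percentile(w[:,2],[90,98]).round(4))
E
python3 wg.py; python3 st.py
```

```text
435 wing slope in tool 2.1 yaw -80.4
front [-0.0021 -0.0305 -0.0208] back [-0.0004  0.0221 -0.0223]
wing top z [0.15   0.1503]
40.6 F [-0.3 -0.1  1.5] M [0.088 0.143 0.028] tau7 [ 0.065 -0.34 ] j7 -1.668 yaw -80.4 grip 0.295 [0.4753 0.0749 0.1264]
```

Request:
servo_tool --pt "0.2 0 0 0 0 0 10" --pt "0.2 0 0 0 0 0 20" --pt "0.2 0 0 0 0 0 20"

```text
clock: 40.98
position: [0.4753, 0.0742, 0.1263]
ee_rot: [-0.64, 0.768, -0.001, 0.0]
ft_force: [1.2, -2.7, 0.5]
grip_width: 0.294
```

```bash
python3 wg.py; python3 st.py
```

```text
444 wing slope in tool 1.9 yaw -100.3
front [-0.0022 -0.0301 -0.021 ] back [-0.0007  0.0224 -0.0222]
wing top z [0.15   0.1503]
41.025 F [ 1.1 -2.5  0.9] M [-0.585  0.119 -0.037] tau7 [-0.817 -0.646] j7 -2.013 yaw -100.3 grip 0.302 [0.4753 0.0742 0.1263]
```

```bash
sed -i 's/(q\[...,2\]>-.024)/(q[...,2]>-.04)/; s/(abs(q\[...,0\])<.0135)/(abs(q[...,0])<.008)/' wg.py; python3 wg.py; python3 nut.py | head -3
```

```text
1491 wing slope in tool 2.2 yaw -100.3
front [-0.0028 -0.0262 -0.0266] back [-0.0008  0.025  -0.0239]
wing top z [0.1555 0.1562]
plate face z 0.1075 tilt 4.37 20466
cover centre (array([0.47563501, 0.07417629]), np.float64(0.00045534488540418654)) 19
z hist [(0.115, 80), (0.117, 102), (0.119, 121), (0.121, 131), (0.123, 204), (0.125, 668), (0.127, 259), (0.129, 181), (0.131, 257), (0.133, 307), (0.135, 344), (0.137, 409), (0.139, 437), (0.141, 609), (0.143, 466), (0.145, 1259), (0.147, 807), (0.149, 629), (0.151, 772), (0.153, 606), (0.155, 467), (0.157, 187), (0.159, 157), (0.161, 193), (0.163, 731), (0.165, 190), (0.167, 202), (0.169, 351), (0.171, 580)]
```

View pics/now.png

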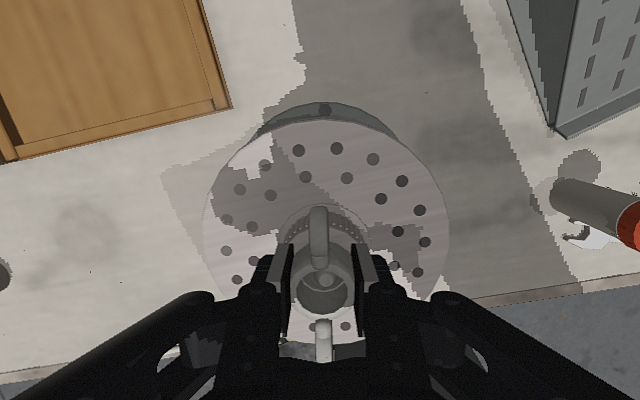

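That picture was the last allowed view. The depth data agree with it: the nut jumped a thread and the cover now sits tilted 4.4° with one skirt edge on the rim. I release, rise and re-measure.

Request:
servo_tool --pt "0.7 0 0 0 0 0 0" --pt "0.7 0 0 0 0 0 0" --pt "0.7 0 0 -0.01 0 0 0" --pt "0.7 0 0 -0.03 0 0 0" --pt "0.7 0 0 -0.05 0 0 0" --pt "0.7 0 0 -0.055 0 0 0" --pt "0.7 0 0 -0.055 0 0 0"

```text
clock: 42.0
position: [0.4754, 0.0746, 0.1816]
ee_rot: [-0.639, 0.769, -0.001, 0.001]
ft_force: [-1.0, -0.6, -0.7]
grip_width: 0.699
```

```bash
cat > cv.py <<'E'
from h import *; from m import circ
img,d,W,i=shot('wrist'); P=cloud(d,W,i).reshape(-1,3); P=P[~np.isnan(P[:,0])]; T=T_tool()
c0=np.array([.4756,.0746]); r=np.hypot(*(P[:,:2]-c0).T)
pl=P[(r>.03)&(r<.062)&(P[:,2]<.118)&(P[:,2]>.093)]
for _ in range(4):
    c=pl.mean(0); n=np.linalg.svd(pl-c,full_matrices=False)[2][2]; n*=np.sign(n[2]); pl=pl[abs((pl-c)@n)<.0025]
print('plate n',n.round(4),'tilt',np.degrees(np.arccos(n[2])).round(2),'high side az',np.degrees(np.arctan2(-n[1],-n[0])).round(0),'z at axis',(c[2]-((c0-c[:2])@n[:2])/n[2]).round(4) if 0 else (c[2]-(n[:2]@(c0-c[:2]))/n[2]).round(4))
e1=np.cross([0,1,0],n);e1/=np.linalg.norm(e1);e2=np.cross(n,e1)
Q=P[r<.085]; h=(Q-c)@n; ab=np.c_[(Q-c)@e1,(Q-c)@e2]
a2=ab[abs(h)<.002]; o=np.array([(np.append(c0,c[2])-c)@e1,(np.append(c0,c[2])-c)@e2]); an=np.degrees(np.arctan2(*(a2-o).T[::-1])); rr=np.hypot(*(a2-o).T)
ed=np.array([a2[(an>=b)&(an<b+5)][rr[(an>=b)&(an<b+5)].argmax()] for b in range(-180,180,5) if ((an>=b)&(an<b+5)).any() and rr[(an>=b)&(an<b+5)].max()>.058])
x,e=circ(ed,.064,o); cc=c+e1*x[0]+e2*x[1]; print('cover face centre',cc.round(4),e.round(4),len(ed))
ab=ab-x; rr=np.hypot(*ab.T)
print('heights over face, r<40:',[(round(float(t),3),int(y)) for t,y in zip(np.arange(.012,.06,.002),np.histogram(h[rr<.04],np.arange(.012,.062,.002))[0])])
k=(h>.024)&(rr>.022)&(rr<.038)&(h<.065); w=Q[k][:,:2]-cc[:2]; print('wing az',np.degrees(.5*np.arctan2((2*w[:,0]*w[:,1]).sum(),(w[:,0]**2-w[:,1]**2).sum())).round(1),'wing top h',np.percentile(h[k],98).round(4),k.sum())
for lo,hi in ((0,.012),(.012,.016)):
    k=(rr<hi)&(rr>=lo)&(h>.02)&(h<.06); print('r',lo,hi,'world z pct',np.percentile(Q[k][:,2],[50,95]).round(4) if k.any() else '')
E
python3 cv.py; python3 st.py
```

```text
plate n [4.e-04 4.e-04 1.e+00] tilt 0.03 high side az -139.0 z at axis 0.1013
cover face centre [0.4744 0.0752 0.1013] 0.001 71
heights over face, r<40: [(0.012, 56), (0.014, 90), (0.016, 128), (0.018, 496), (0.02, 337), (0.022, 96), (0.024, 94), (0.026, 86), (0.028, 81), (0.03, 100), (0.032, 115), (0.034, 101), (0.036, 154), (0.038, 399), (0.04, 691), (0.042, 196), (0.044, 309), (0.046, 371), (0.048, 55), (0.05, 1), (0.052, 0), (0.054, 0), (0.056, 0), (0.058, 0)]
wing az -8.0 wing top h 0.0487 568
r 0 0.012 world z pct [0.1388 0.1426]
r 0.012 0.016 world z pct [0.141  0.1456]
42.05 F [ 1.4  0.2 -0.3] M [ 0.031  0.021 -0.016] tau7 [0.014 0.007] j7 -2.012 yaw -100.6 grip 0.697 [0.4751 0.0745 0.1811]
```

Once released, the cover dropped back flat and centred, and the nut is lifted about 3 mm. For the rest I push the wings with the open fingers, without gripping the nut axially.

Request:
servo_tool --pt "0.65 0 0 0 0 0 -10.5" --pt "0.65 0 0 0 0 0 -21" --pt "0.65 0 0 0 0 0 -31.5" --pt "0.65 0 0 0 0 0 -42" --pt "0.65 0 0 0 0 0 -52.5" --pt "0.65 0 0 0 0 0 -63" --pt "0.65 0 0 0 0 0 -73.5" --pt "0.65 0 0 0 0 0 -84" --pt "0.65 0 0 0 0 0 -94.5" --pt "0.65 0 0 0 0 0 -105" --pt "0.65 0 0 0 0 0 -115.5" --pt "0.65 0 0 0 0 0 -126" --pt "0.65 0 0 0 0 0 -136.5" --pt "0.65 0 0 0 0 0 -147" --pt "0.65 0 0 0 0 0 -155" --pt "0.65 0 0 0.015 0 0 -155" --pt "0.65 0 0 0.035 0 0 -155" --pt "0.65 0 0 0.05 0 0 -155" --pt "0.65 0 0 0.055 0 0 -155"

```text
clock: 44.42
position: [0.4746, 0.0744, 0.1249]
ee_rot: [0.89, 0.457, -0.0, 0.0]
ft_force: [-0.8, 0.3, 0.1]
grip_width: 0.653
```

Request:
servo_tool --pt "0.65 0 0 0 0 0 10" --pt "0.65 0 0 0 0 0 20" --pt "0.65 0 0 0 0 0 30" --pt "0.65 0 0 0 0 0 40" --pt "0.65 0 0 0 0 0 50" --pt "0.65 0 0 0 0 0 60" --pt "0.65 0 0 0 0 0 70" --pt "0.65 0 0 0 0 0 80" --pt "0.65 0 0 0 0 0 90" --pt "0.65 0 0 0 0 0 100" --pt "0.65 0 0 0 0 0 110" --pt "0.65 0 0 0 0 0 120" --pt "0.65 0 0 0 0 0 120"

```text
clock: 46.05
position: [0.4755, 0.0746, 0.1265]
ee_rot: [0.841, -0.541, 0.001, -0.001]
ft_force: [0.0, 0.1, 0.3]
grip_width: 0.651
```

```bash
python3 st.py; python3 cv.py
```

```text
46.05 F [0.  0.1 0.3] M [-0.001 -0.014 -0.011] tau7 [ 0.031 -1.997] j7 -1.402 yaw -65.6 grip 0.651 [0.4755 0.0746 0.1265]
plate n [-1.e-04  3.e-04  1.e+00] tilt 0.02 high side az -65.0 z at axis 0.1013
cover face centre [0.4757 0.0759 0.1013] 0.0005 61
heights over face, r<40: [(0.012, 106), (0.014, 162), (0.016, 224), (0.018, 911), (0.02, 565), (0.022, 154), (0.024, 175), (0.026, 241), (0.028, 364), (0.03, 461), (0.032, 485), (0.034, 603), (0.036, 1404), (0.038, 1144), (0.04, 916), (0.042, 758), (0.044, 862), (0.046, 243), (0.048, 249), (0.05, 228), (0.052, 275), (0.054, 291), (0.056, 270), (0.058, 285)]
wing az -74.2 wing top h 0.0643 5038
r 0 0.012 world z pct [0.1382 0.1421]
r 0.012 0.016 world z pct [0.138 0.143]
```

Request:
servo_tool --pt "0.65 0 0 0 0 0 10" --pt "0.65 0 0 0 0 0 20" --pt "0.65 0 0 0 0 0 30" --pt "0.65 0 0 0 0 0 40" --pt "0.65 0 0 0 0 0 50" --pt "0.65 0 0 0 0 0 60" --pt "0.65 0 0 0 0 0 60"

```text
clock: 46.98
position: [0.4756, 0.0746, 0.1267]
ee_rot: [-0.459, 0.888, -0.001, 0.001]
ft_force: [0.3, -0.0, 0.2]
grip_width: 0.648
```

```bash
python3 st.py; cat > wa.py <<'E'
from h import *
img,d,W,i=shot('wrist'); P=cloud(d,W,i); T=T_tool(); P=P.reshape(-1,3); P=P[~np.isnan(P[:,0])]
q=(P-T[:3,3])@T[:3,:3]; w=P[:,:2]-np.array([.4756,.0746]); r=np.hypot(*w.T)
k=(P[:,2]>.128)&(P[:,2]<.155)&(r<.0375)&(r>.02)&(abs(q[:,0])<.019); a=np.degrees(np.arctan2(w[k][:,1],w[k][:,0]))
h,e=np.histogram(a%180,np.arange(0,181,6)); print('wing pts az mod180',[(int(x),int(y)) for x,y in zip(e,h) if y>15],'top',np.percentile(P[k][:,2],97).round(4))
k=(r<.0145)&(r>.0115)&(P[:,2]>.125)&(P[:,2]<.155); print('boss z',np.percentile(P[k][:,2],[50,80]).round(4))
E
python3 wa.py
```

```text
46.975 F [ 0.3 -0.   0.2] M [ 0.014 -0.014  0.003] tau7 [ 0.049 -1.955] j7 -2.44 yaw -125.4 grip 0.648 [0.4756 0.0746 0.1267]
wing pts az mod180 [(12, 71), (18, 152), (24, 37), (30, 20)] top 0.1463
boss z [0.1387 0.1396]
```

Nut seated (wing top 146.3 mm), wings at 20°. Re-cock wide open and continue in small steps.

Request:
servo_tool --pt "1 0 0 0 0 0 -3" --pt "1 0 0 0 0 0 -6" --pt "1 0 0 0 0 0 -16.5" --pt "1 0 0 0 0 0 -27" --pt "1 0 0 0 0 0 -37.5" --pt "1 0 0 0 0 0 -48" --pt "1 0 0 0 0 0 -58.5" --pt "1 0 0 0 0 0 -69" --pt "1 0 0 0 0 0 -79.5" --pt "1 0 0 0 0 0 -90" --pt "1 0 0 0 0 0 -100.5" --pt "1 0 0 0 0 0 -111" --pt "1 0 0 0 0 0 -121.5" --pt "1 0 0 0 0 0 -132" --pt "1 0 0 0 0 0 -142.5" --pt "1 0 0 0 0 0 -153" --pt "1 0 0 0 0 0 -163.5" --pt "1 0 0 0 0 0 -174" --pt "1 0 0 0 0 0 -184" --pt "0.65 0 0 0 0 0 -188"

```text
clock: 49.52
position: [0.4756, 0.0746, 0.1267]
ee_rot: [0.853, 0.522, 0.001, 0.001]
ft_force: [0.0, 0.5, 0.4]
grip_width: 0.817
```

Request:
servo_tool --pt "0.65 0 0 0 0 0 0" --pt "0.65 0 0 0 0 0 10" --pt "0.65 0 0 0 0 0 20" --pt "0.65 0 0 0 0 0 30" --pt "0.65 0 0 0 0 0 40"

```text
clock: 50.15
position: [0.4756, 0.0743, 0.1266]
ee_rot: [0.981, 0.192, 0.001, 0.0]
ft_force: [0.2, -1.3, 0.5]
grip_width: 0.65
```

```bash
python3 wa.py; python3 st.py
```

```text
wing pts az mod180 [(156, 31), (162, 179), (168, 55), (174, 27)] top 0.1464
boss z [0.1393 0.1401]
50.2 F [-0.2 -0.1  0.1] M [-0.026 -0.041 -0.015] tau7 [-0.263  2.273] j7 0.11 yaw 21.6 grip 0.652 [0.4756 0.0743 0.1266]
```

Request:
servo_tool --pt "0.65 0 0 0 0 0 8" --pt "0.65 0 0 0 0 0 16" --pt "0.65 0 0 0 0 0 20" --pt "0.65 0 0 0 0 0 20"

```text
clock: 50.7
position: [0.4755, 0.0745, 0.1266]
ee_rot: [1.0, 0.023, 0.001, 0.0]
ft_force: [-0.0, -1.2, 0.8]
grip_width: 0.652
```

```bash
python3 st.py
```

```text
50.7 F [-0.  -1.2  0.8] M [-0.183  0.014  0.033] tau7 [-0.185 -0.798] j7 -0.22 yaw 2.6 grip 0.652 [0.4755 0.0745 0.1266]
```

Request:
servo_tool --pt "0.65 0 0 0 0 0 8" --pt "0.65 0 0 0 0 0 15" --pt "0.65 0 0 0 0 0 15"

```text
clock: 51.08
position: [0.4754, 0.0747, 0.1265]
ee_rot: [0.994, -0.108, 0.001, -0.0]
ft_force: [-0.2, -0.5, 0.4]
grip_width: 0.652
```

```bash
python3 st.py; python3 wa.py; python3 st.py
```

```text
51.075 F [-0.2 -0.5  0.4] M [-0.042  0.018  0.034] tau7 [ 0.049 -1.33 ] j7 -0.479 yaw -12.4 grip 0.652 [0.4754 0.0747 0.1265]
wing pts az mod180 [(126, 225), (132, 51), (138, 31)] top 0.1462
boss z [0.1393 0.1401]
51.125 F [0.6 0.3 0.2] M [-0.072 -0.007 -0.033] tau7 [-0.028 -0.486] j7 -0.478 yaw -12.3 grip 0.649 [0.4754 0.0747 0.1265]
```

Request:
servo_tool --pt "0.65 0 0 0 0 0 8" --pt "0.65 0 0 0 0 0 16" --pt "0.65 0 0 0 0 0 16"

```text
clock: 51.5
position: [0.4754, 0.0747, 0.1265]
ee_rot: [0.97, -0.245, 0.001, -0.0]
ft_force: [-0.5, -0.4, -0.4]
grip_width: 0.649
```

```bash
python3 st.py
```

```text
51.5 F [-0.5 -0.4 -0.4] M [0.045 0.014 0.051] tau7 [ 0.057 -1.503] j7 -0.756 yaw -28.3 grip 0.649 [0.4754 0.0747 0.1265]
```

Request:
servo_tool --pt "0.65 0 0 0 0 0 8" --pt "0.65 0 0 0 0 0 16" --pt "0.65 0 0 0 0 0 16"

```text
clock: 51.88
position: [0.4754, 0.0747, 0.1265]
ee_rot: [0.926, -0.377, 0.001, -0.0]
ft_force: [0.2, 0.1, -0.7]
grip_width: 0.65
```

```bash
python3 st.py; python3 wa.py; python3 st.py
```

```text
51.875 F [ 0.2  0.1 -0.7] M [ 0.014 -0.024 -0.047] tau7 [ 0.06  -1.479] j7 -1.033 yaw -44.3 grip 0.65 [0.4754 0.0747 0.1265]
wing pts az mod180 [(90, 68), (96, 164), (102, 54), (108, 22)] top 0.1461
boss z [0.1391 0.1399]
51.925 F [ 0.5  0.1 -0.3] M [ 0.01  -0.01   0.029] tau7 [ 0.039 -0.516] j7 -1.032 yaw -44.2 grip 0.653 [0.4755 0.0748 0.1266]
```

Request:
servo_tool --pt "0.65 0 0 0 0 0 8" --pt "0.65 0 0 0 0 0 16" --pt "0.65 0 0 0 0 0 16"

```text
clock: 52.3
position: [0.4754, 0.0746, 0.1265]
ee_rot: [0.865, -0.502, 0.001, -0.001]
ft_force: [-0.1, 0.5, -0.4]
grip_width: 0.65
```

```bash
python3 st.py
```

```text
52.3 F [-0.1  0.5 -0.4] M [-0.054 -0.016 -0.037] tau7 [ 0.073 -1.463] j7 -1.31 yaw -60.3 grip 0.65 [0.4754 0.0746 0.1265]
```

Request:
servo_tool --pt "0.65 0 0 0 0 0 7" --pt "0.65 0 0 0 0 0 14" --pt "0.65 0 0 0 0 0 14"

```text
clock: 52.68
position: [0.4755, 0.0747, 0.1266]
ee_rot: [0.797, -0.603, 0.001, -0.001]
ft_force: [0.1, 0.1, 0.5]
grip_width: 0.653
```

```bash
python3 st.py; python3 wa.py; python3 st.py
```

```text
52.675 F [0.1 0.1 0.5] M [-0.056  0.059  0.036] tau7 [ 0.05 -1.26] j7 -1.553 yaw -74.2 grip 0.653 [0.4755 0.0747 0.1266]
wing pts az mod180 [(66, 193), (72, 53), (78, 17)] top 0.1459
boss z [0.1389 0.1397]
52.725 F [-0.2 -0.5 -0.1] M [-0.02  -0.018  0.041] tau7 [ 0.034 -0.423] j7 -1.552 yaw -74.2 grip 0.65 [0.4755 0.0747 0.1266]
```

Request:
servo_tool --pt "0.65 0 0 0 0 0 6" --pt "0.65 0 0 0 0 0 12" --pt "0.65 0 0 0 0 0 12"

```text
clock: 53.1
position: [0.4756, 0.0746, 0.1266]
ee_rot: [0.73, -0.684, 0.001, -0.001]
ft_force: [1.7, 0.1, -0.7]
grip_width: 0.648
```

```bash
python3 st.py
```

```text
53.1 F [ 1.7  0.1 -0.7] M [-0.004 -0.288  0.055] tau7 [-0.153 -1.106] j7 -1.762 yaw -86.3 grip 0.648 [0.4756 0.0746 0.1266]
```

Request:
servo_tool --pt "0.65 0 0 0 0 0 6" --pt "0.65 0 0 0 0 0 12" --pt "0.65 0 0 0 0 0 12"

```text
clock: 53.48
position: [0.4757, 0.0743, 0.1266]
ee_rot: [-0.654, 0.756, -0.001, 0.001]
ft_force: [2.6, -1.4, -0.6]
grip_width: 0.649
```

```bash
python3 st.py; python3 wa.py; python3 st.py
```

```text
53.475 F [ 2.6 -1.4 -0.6] M [-0.386 -0.526  0.129] tau7 [-0.606 -1.146] j7 -1.97 yaw -98.3 grip 0.649 [0.4757 0.0743 0.1266]
wing pts az mod180 [(42, 163), (48, 52), (54, 23)] top 0.1459
boss z [0.1387 0.1395]
53.525 F [ 1.8 -2.4 -2.2] M [-0.326 -0.522  0.123] tau7 [-0.634 -0.435] j7 -1.969 yaw -98.3 grip 0.648 [0.4756 0.0744 0.1266]
```

Resistance now appears (Mz 0.12, lateral 3 N). Small steps.

Request:
servo_tool --pt "0.65 0 0 0 0 0 3" --pt "0.65 0 0 0 0 0 6" --pt "0.65 0 0 0 0 0 6"

```text
clock: 53.9
position: [0.4758, 0.0743, 0.1266]
ee_rot: [-0.613, 0.79, -0.001, 0.001]
ft_force: [4.0, -3.5, -2.2]
grip_width: 0.647
```

```bash
python3 st.py; python3 wa.py; python3 st.py
```

```text
53.9 F [ 4.  -3.5 -2.2] M [-0.516 -0.954  0.289] tau7 [-1.071 -0.777] j7 -2.075 yaw -104.4 grip 0.647 [0.4758 0.0743 0.1266]
wing pts az mod180 [(36, 151), (42, 45), (48, 23)] top 0.1459
boss z [0.1387 0.1395]
53.95 F [ 5.2 -1.6 -2.7] M [-0.48  -1.018  0.281] tau7 [-1.108 -0.287] j7 -2.075 yaw -104.4 grip 0.647 [0.4758 0.0743 0.1266]
```

Mz 0.28 N m is snug. Back off the fingers, rise, and check the wings didn't spring back.

Request:
servo_tool --pt "0.65 0 0 0 0 0 -5" --pt "0.65 0 0 0 0 0 -12" --pt "0.75 0 0 0 0 0 -20" --pt "0.75 0 0 -0.01 0 0 -20" --pt "0.75 0 0 -0.03 0 0 -20" --pt "0.75 0 0 -0.055 0 0 -20" --pt "0.75 0 0 -0.08 0 0 -20" --pt "0.75 0 0 -0.08 0 0 -20"

```text
clock: 54.95
position: [0.4761, 0.0751, 0.2089]
ee_rot: [0.739, -0.673, 0.002, -0.002]
ft_force: [-0.2, 0.1, -0.1]
grip_width: 0.754
```

```bash
python3 wa.py; python3 cv.py; python3 st.py; python3 - <<'E'
from m import *
img,d,W,i=shot('scene'); cv2.imwrite('pics/end.png',img)
for t,o in (('vial',[.429,-.111,.062]),('plunger_holder',[.45,.376,.013]),('carton',[.649,.072,.067]),('solenoid',[.75,-.016,.053])): print(t,find('scene',t,W)[:1],o)
E
```

```text
wing pts az mod180 [(36, 63), (42, 147), (48, 75), (54, 61)] top 0.1468
boss z [0.1388 0.1397]
plate n [-2.e-04  2.e-04  1.e+00] tilt 0.02 high side az -41.0 z at axis 0.1013
cover face centre [0.4763 0.0754 0.1013] 0.0006 72
heights over face, r<40: [(0.012, 64), (0.014, 76), (0.016, 139), (0.018, 437), (0.02, 280), (0.022, 55), (0.024, 63), (0.026, 81), (0.028, 98), (0.03, 110), (0.032, 97), (0.034, 158), (0.036, 612), (0.038, 262), (0.04, 324), (0.042, 242), (0.044, 212), (0.046, 2), (0.048, 0), (0.05, 0), (0.052, 0), (0.054, 0), (0.056, 0), (0.058, 0)]
wing az 49.2 wing top h 0.0456 585
r 0 0.012 world z pct [0.1381 0.1421]
r 0.012 0.016 world z pct [0.1382 0.1427]
55.05 F [ 0.3 -0.2 -0.1] M [-0.024  0.012  0.019] tau7 [ 0.01  -0.025] j7 -1.73 yaw -84.6 grip 0.748 [0.475  0.0747 0.2065]
vial [(0.76, array([ 0.428, -0.11 ,  0.059]))] [0.429, -0.111, 0.062]
plunger_holder [(0.65, array([0.449, 0.374, 0.012]))] [0.45, 0.376, 0.013]
carton [(0.74, array([0.651, 0.071, 0.069]))] [0.649, 0.072, 0.067]
solenoid [(0.93, array([ 0.753, -0.017,  0.053]))] [0.75, -0.016, 0.053]
```

The wings settled back a few degrees. One quick re-push will confirm the preload, released more slowly this time.

Request:
servo_tool --pt "0.65 0 0 0.03 0 0 0" --pt "0.65 0 0 0.055 0 0 0" --pt "0.65 0 0 0.075 0 0 0" --pt "0.65 0 0 0.08 0 0 4" --pt "0.65 0 0 0.08 0 0 10" --pt "0.65 0 0 0.08 0 0 14" --pt "0.65 0 0 0.08 0 0 14"

```text
clock: 56.18
position: [0.4752, 0.0745, 0.1262]
ee_rot: [-0.652, 0.758, -0.001, 0.0]
ft_force: [0.1, 0.3, -0.4]
grip_width: 0.654
```

```bash
python3 st.py; python3 wa.py; python3 st.py
```

```text
56.175 F [ 0.1  0.3 -0.4] M [-0.063  0.041  0.006] tau7 [ 0.013 -0.799] j7 -1.975 yaw -98.6 grip 0.654 [0.4752 0.0745 0.1262]
wing pts az mod180 [(36, 175), (42, 104), (48, 42), (54, 40)] top 0.146
boss z [0.1387 0.1395]
56.225 F [-0.2  0.6  0.2] M [0.004 0.032 0.009] tau7 [ 0.016 -0.314] j7 -1.974 yaw -98.5 grip 0.647 [0.4752 0.0745 0.1263]
```

Request:
servo_tool --pt "0.65 0 0 0 0 0 3" --pt "0.65 0 0 0 0 0 6" --pt "0.65 0 0 0 0 0 6"

```text
clock: 56.6
position: [0.4758, 0.0743, 0.1265]
ee_rot: [-0.612, 0.791, -0.001, 0.001]
ft_force: [3.9, -1.1, -2.2]
grip_width: 0.649
```

```bash
python3 st.py; python3 wa.py
```

```text
56.6 F [ 3.9 -1.1 -2.2] M [-0.291 -0.698  0.272] tau7 [-0.73  -0.762] j7 -2.077 yaw -104.5 grip 0.649 [0.4758 0.0743 0.1265]
wing pts az mod180 [(36, 152), (42, 48), (48, 21), (54, 16)] top 0.1459
boss z [0.1387 0.1395]
```

At -98.5° the fingers didn't touch the wing, and at -104.5° they met the full 0.27 N m, so the nut had not sprung back and the preload held. Back off and leave.

Request:
servo_tool --pt "0.65 0 0 0 0 0 -3" --pt "0.65 0 0 0 0 0 -7" --pt "0.65 0 0 0 0 0 -15" --pt "0.75 0 0 0 0 0 -20" --pt "0.75 0 0 -0.01 0 0 -20" --pt "0.75 0 0 -0.03 0 0 -20" --pt "0.75 0 0 -0.06 0 0 -20" --pt "0.75 0 0 -0.1 0 0 -20" --pt "0.75 0 0 -0.12 0 0 -20" --pt "0.75 0 0 -0.12 0 0 -20" --pt "0.75 0 0 -0.12 0 0 -20"

```text
clock: 58.02
position: [0.4747, 0.0745, 0.2458]
ee_rot: [0.74, -0.673, 0.001, -0.0]
ft_force: [0.3, -0.1, -0.5]
grip_width: 0.749
```

```bash
python3 cv.py; python3 st.py; python3 -c "
from h import *
print(ticket.hand_in())"
```

```text
plate n [-1.e-04  4.e-04  1.e+00] tilt 0.02 high side az -77.0 z at axis 0.1013
cover face centre [0.4764 0.0754 0.1013] 0.0006 72
heights over face, r<40: [(0.012, 47), (0.014, 66), (0.016, 106), (0.018, 345), (0.02, 219), (0.022, 44), (0.024, 35), (0.026, 51), (0.028, 62), (0.03, 61), (0.032, 69), (0.034, 112), (0.036, 446), (0.038, 199), (0.04, 232), (0.042, 190), (0.044, 148), (0.046, 2), (0.048, 0), (0.05, 0), (0.052, 0), (0.054, 0), (0.056, 0), (0.058, 0)]
wing az 49.2 wing top h 0.0457 414
r 0 0.012 world z pct [0.1383 0.1423]
r 0.012 0.016 world z pct [0.1381 0.1427]
58.075 F [-0.2 -0.2 -1.1] M [0.03  0.043 0.003] tau7 [ 0.016 -0.015] j7 -1.728 yaw -84.6 grip 0.746 [0.4746 0.0745 0.2455]
the job is handed in; nothing more can be done
None
```

The spring is in the basket, the cover is on over the stud, and the wing nut is spun down snug. I handed the job in at about 58 s of the 70 s allowed; no verdict was reported.

**Final checks**
- **Springs:** all six stood at the same height (tops about 93 mm). I checked this before the cover went on, and they can't be seen under it.
- **Cover:** flat to 0.02° and centred within about 1 mm. Its upper face is at 101.3 mm, as it should be.
- **Wing nut:** within about 1 mm of its seat, and wing resistance built to about 0.28 N m. A second push met 0.27 N m at the same angle, and the wings stood at the same angle after each release. I could not read the thread pull itself.
- **Other things on the bench:** the vial, plunger holder, carton and solenoid were within about 4 mm of where they started.

**What went wrong or disagreed**
- While I was turning the nut by its boss, it jumped up on the thread. The cover sat tilted 4.4° until I let go, then dropped back flat. I finished by pushing the wings with the open fingers instead.
- The nut took about 190° of slack before it tightened, not the quarter turn described.
- After the first release, the wing angle seemed to have gone back about 8°. The second push showed it had not.

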